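# Scoop oily bolts into the washing basket and shut its lid

### The job

The oily bolts have to go into the parts washer: with the hand scoop, move all five bolts from the open-fronted parts bin into the wire basket, never touching a bolt with the fingers. Once the bolts are in, swing the basket's lid fully shut, and leave the scoop lying flat on the bench, clear of the bin and the basket. Leave the stubby screwdriver, the wood block and the bent metal bracket where they lie.

Things in the scene. Friction and masses are not known exactly. Their poses are not given: they have to be found in the camera images.
- parts_bin: grey plastic open-fronted parts bin, fixed. Origin on the bench under its middle; +x from its low open front to its high back, z up. Inside 240 mm long (x -120..120), 146 mm wide; floor 4 mm above the bench, walls 4 mm. Side walls 22 mm high at the front, sloping up from there, 82 mm high from x = -25 to the back
- bin_front (a point): top middle of the bin's front lip, x = -122, 25 mm above the bench
- bin_back (a point): top middle of the bin's back wall, x = 122, 82 mm above the bench. Inside, the corner between floor and back wall is rounded (36 mm radius, starting at x = 84), so that a scoop can run up it
- scoop: dark steel hand scoop, 0.16 kg, loose. Origin on the underside, middle of the pan; +x towards the open nose, z up. Pan 110 mm long (x -55..55), 130 mm wide, floor 3 mm thick, 1.5 mm at the lip; back wall 42 mm high, side walls sloping from 42 mm at the back to nothing near the nose. A straight handle runs backward from the back wall, rising 0.35 rad, to x = -149, z = 68 mm
- scoop_grip (a point): middle of the scoop's handle grip, at x = -107, z = 53 mm in the scoop's frame. The grip is a flat-sided bar 18 mm wide (y) and 24 mm deep, from x = -71 to -148
- scoop_lip (a point): middle of the scoop's front lip, at x = 55, z = 0 mm in the scoop's frame
- basket: square steel-wire washing basket, heavy, does not move. Origin at the bench surface under its middle, z up; the lid's hinge is along its +x side. Inside 176 x 176 mm, floor 9 mm above the bench, rim 98 mm above the bench
- basket_hinge (a point): middle of the lid's hinge line on the basket: x = 94, z = 98 mm in the basket's frame; the hinge line runs along the basket's y axis
- lid (a joint): angle of the basket's wire lid: 0 = shut flat on the rim, 1.57 = standing upright at the +x side, 2.0 = leaning back on its stop. Stiff hinge: it stays where it is above about 1.1 rad and falls shut by its own weight below that. The lid is 184 mm long from hinge to front edge, 182 mm wide, 4 mm thick, 0.22 kg
- lid_tab (a point): thumb tab in the middle of the lid's free edge, 50 mm wide, 197 mm from the hinge line; the tab reaches 26 mm past the lid's edge
- bolt0: plain steel hexagon bolt M12, 64 mm long over all, head 22 mm across corners (19 mm high as it lies), shank 12 mm, 45 g, oily and slippery (friction about 0.25); starts lying in the parts bin. Origin at its middle on its underside as it lies; y runs along the shank towards the head
- bolt1: plain steel hexagon bolt M12, 64 mm long over all, head 22 mm across corners (19 mm high as it lies), shank 12 mm, 45 g, oily and slippery (friction about 0.25); starts lying in the parts bin. Origin at its middle on its underside as it lies; y runs along the shank towards the head
- bolt2: plain steel hexagon bolt M12, 64 mm long over all, head 22 mm across corners (19 mm high as it lies), shank 12 mm, 45 g, oily and slippery (friction about 0.25); starts lying in the parts bin. Origin at its middle on its underside as it lies; y runs along the shank towards the head
- bolt3: plain steel hexagon bolt M12, 64 mm long over all, head 22 mm across corners (19 mm high as it lies), shank 12 mm, 45 g, oily and slippery (friction about 0.25); starts lying in the parts bin. Origin at its middle on its underside as it lies; y runs along the shank towards the head
- bolt4: plain steel hexagon bolt M12, 64 mm long over all, head 22 mm across corners (19 mm high as it lies), shank 12 mm, 45 g, oily and slippery (friction about 0.25); starts lying in the parts bin. Origin at its middle on its underside as it lies; y runs along the shank towards the head
- stubby: bystander: stubby screwdriver with a round black handle, 35 x 85 x 33 mm, origin in the middle of its underside
- offcut: bystander: block of hardwood, 53 x 215 x 45 mm, y along its length, origin in the middle of its underside
- bracket: bystander: bent L of bare sheet metal, 38 x 100 x 34 mm, y along its length, origin in the middle of its underside

How it is judged:
By the outcome, as a careful person would: the job done as asked, in the order asked, and still so for the second after the job is handed in, with the robot touching nothing.
It also fails if it takes over 72 s, if anything falls off the work surface, if the arm or the gripper's body presses on something with over 40 N, if the wrist force passes 120 N, or if a joint passes its speed limit or range.

### The arm

A 6-joint arm with a two-finger parallel gripper is mounted at the origin on a cart in front of the work surface, level with it; the furniture and walls round the work are solid. World frame = base frame: x ahead of the robot, y to its left, z up, the work surface at z = 0. Lengths are in m, angles in rad, forces in N, time in s.
With the tool pointing down it reaches from about 0.375 to 0.975 m from the base axis. Payload 3.8 kg.
Tool frame: the origin (TCP) lies on the centre line of the jaws, within the pads' length; the fingertips stand 8 mm ahead of it and the grasp point (between the pads) lies 11 mm behind it; z points along the fingers, y is the direction in which the jaws open and shut (so a half turn about z gives the same grasp; the last joint's range is limited). The gripper opens to 85 mm and grips with 20 to 120 N. Pads are 22 mm wide; open, the fingers measure 114 mm over their backs; the gripper's body (76 mm by 85 mm) begins 54 mm behind the grasp point. The pads swing forward as they close: fully open they stand 13 mm farther back than shut.
Start: joints at [1.164, 0.264, 1.604, -0, 1.274, -0.037], TCP at [0.244, 0.629, 0.239] pointing down, gripper open.
Joint ranges: [-2.63, 2.63], [-0.94, 2.18], [0.31, 2.57], [-1.31, 4.45], [0, 2.66], [-2.55, 2.55]. Speed limits (rad/s): [2.57, 2.57, 3.14, 3.14, 3.14, 3.14].

### API

Orientations are given as a rotation vector (axis times angle).
In Python, from workcell import * gives the robot as it stands.
- The arm moves only by the tool play_rows, never from a script. Its arguments are lists of equal length, an entry for each row: "slide": the shift along the tool's x, y, z in cm, a list of three; "delta_rot": the turn, a rotation vector about the tool's x, y, z in rad, a list of three. In form: {"slide": [[x, y, z], ...], "delta_rot": [[wx, wy, wz], ...]}. A call has 1 to 12 rows; each row is the pose to reach, as a shift and turn from the pose measured when the call began, along the tool's axes at that moment; what a row does not reach only later rows make up. A row lasts 1/12 s, in which the tool goes at most 41.7 mm and 7.16 degrees, less where a joint would pass 70% of its speed; a pose out of reach is approached as far as the arm can. A call with a gripper value outside its range is refused whole. "hand" is the opening, from 0 (shut) to 1 (fully open), set as the call begins (left out, the last holds). The fingers move at their own pace and stop on an object; "force" is the grip in N (left out, the last holds). Time passes only in rows, so rows that repeat a pose let the fingers close. It gives the time, the measured TCP pose, the force and the opening at its end, in the units of the state.
- read_state(): the state, without advancing time (a new reading comes with each control period).
- read_camera(name): name is "scene" or "top" or "wrist"; returns a dict with "image" (400x640x3 uint8, red, green, blue), "depth" (400x640 float32, m along the optical axis (not along the pixel's ray), 0 where there is no reading), "fovy" (degrees; the focal length in pixels is half the picture's height over the tangent of half this angle, whatever the lens; pixels are square), "cx", "cy" (the principal point, pixels), "world_from_camera" (4x4, takes a point from camera to world coordinates); the wrist camera has in their place "hand_eye" (4x4, takes a point from camera to tool coordinates, whose origin is the TCP and whose axes are the flange's). Camera axes: x right, y up, looking along -z (the intrinsics and any distortion apply to the point x, -y, -z); pixel columns grow to the right and rows downward; lengths in m; the calibration is good to about 2 mm. A picture is of the moment at which its call begins: read the wrist's pose just before it.
- finish_job(): hands the job in, once; it reports no verdict.
Trained networks look in a picture, given as the dict that the camera call returned (one of the last four; its "shot" number tells which), for a name from the list of things; names that differ only in an ending like _2 or _b are one class to them, and where a whole thing is asked for, a point or a joint stands for the part that bears it (a point fixed in the world has none). Each returns a list of dicts, best first, with "conf" (0 to 1); they miss things now and then, are a little off and sometimes report something else, mostly with a low value. They report only what shows in the picture. A call takes as long as a camera call.
- spot_in(target, picture): "bbox" ([centre column, centre row, width, height] in pixels, round what is visible of it).
- landmark_of(target, picture): "at" ([column, row] in pixels: a listed point, or the origin of a listed thing).
The state is a dict: "time": time; "q": joint angles; "joint_vel": joint speeds; "joint_torque": joint torques, N m; "tool_pos": TCP position; "tcp_rot": TCP orientation; "wrist_force": force on the tool from outside, world axes, zero at the start; "torque": the same for the moment, N m; "width": opening from 0.0 (shut) to 1.0 (fully open).
Only numpy, scipy, OpenCV 4.12 (cv2) and the standard library are available. Lean on these libraries where they do the work, as an engineer would, in place of code of your own. Each camera call takes 0.05 s, during which the arm holds its last target.

## Working session

There is one attempt and no reset: what is moved stays moved. The work goes in short steps, Python scripts to look and compute and a tool call to move; the robot and the scene stay as the last step left them, time stands still between calls to the robot, and variables do not carry over. Pictures are saved under pics/ and viewed, and the job is handed in when it is done.

Besides the shell and the picture viewer there is one more tool, called after ">>>" as name(argument=value, ...) on one line, values as JSON. play_rows: Moves the arm, as the interface text tells. Its arguments: {"type":"object","properties":{"slide":{"type":"array"},"delta_rot":{"type":"array"},"hand":{"type":"number"},"force":{"type":"number"}},"required":["slide","delta_rot"]}

```bash
ls; mkdir -p pics; cat > h.py <<'E'
from workcell import *
import numpy as np, cv2
from scipy.spatial.transform import Rotation as R
def T_tool():
    s=read_state(); T=np.eye(4); T[:3,:3]=R.from_rotvec(s['tcp_rot']).as_matrix(); T[:3,3]=s['tool_pos']; return T
def cam(name):
    T=T_tool(); p=read_camera(name)
    p['W']=p['world_from_camera'] if 'world_from_camera' in p else T@p['hand_eye']
    p['W']=np.array(p['W']); return p
def f(p): return p['image'].shape[0]/2/np.tan(np.radians(p['fovy'])/2)
def xyz(p,u,v,win=0):
    d=p['depth']; 
    u0,v0=int(round(u)),int(round(v)); w=d[max(0,v0-win):v0+win+1,max(0,u0-win):u0+win+1]; w=w[w>0]
    if len(w)==0: return None
    z=np.median(w); F=f(p)
    c=np.array([(u-p['cx'])/F*z,-(v-p['cy'])/F*z,-z,1]); return (p['W']@c)[:3]
def onz(p,u,v,h):
    F=f(p); d=p['W'][:3,:3]@np.array([(u-p['cx'])/F,-(v-p['cy'])/F,-1]); o=p['W'][:3,3]
    return o+d*(h-o[2])/d[2]
def proj(p,X):
    c=np.linalg.inv(p['W'])@np.append(X,1); F=f(p); return p['cx']+F*c[0]/-c[2], p['cy']-F*c[1]/-c[2]
def save(p,n): cv2.imwrite('pics/%s.png'%n,p['image'][:,:,::-1])
def cloud(p):
    d=p['depth']; F=f(p); v,u=np.indices(d.shape); 
    c=np.stack([(u-p['cx'])/F*d,-(v-p['cy'])/F*d,-d],-1); return c@p['W'][:3,:3].T+p['W'][:3,3]
E
python3 - <<'E'
from h import *
for n in ['scene','top','wrist']:
    p=cam(n); save(p,n+'0'); print(n,[k for k in p],p['fovy'],p['cx'],p['cy'],p['W'].round(3).tolist())
    np.savez('pics/%s0.npz'%n,**{k:v for k,v in p.items() if k in('depth','W','image')})
    for t in ['parts_bin','bin_front','bin_back','scoop','scoop_grip','scoop_lip','basket','basket_hinge','lid_tab','bolt0','stubby','offcut','bracket']:
        for r in landmark_of(t,p)[:5 if t=='bolt0' else 2]:
            X=xyz(p,*r['at'],1); print(t,round(r['conf'],2),np.round(r['at'],1),None if X is None else X.round(3))
print(read_state())
E
```

```text
pics
scene ['image', 'depth', 'fovy', 'cx', 'cy', 'world_from_camera', 'shot', 'W'] 55.39527717271082 319.2001463560953 195.9654686605209 [[0.708, 0.392, -0.588, -0.238], [-0.706, 0.385, -0.594, -0.733], [-0.006, 0.835, 0.55, 0.827], [0.0, 0.0, 0.0, 1.0]]
parts_bin 0.83 [334.9 217.7] [ 0.559 -0.005  0.026]
parts_bin 0.63 [318.5 198.4] [0.605 0.123 0.025]
bin_front 0.71 [318.5 198.8] [0.608 0.125 0.021]
bin_front 0.23 [424.4 180.1] [ 0.578 -0.309  0.3  ]
bin_back 0.82 [351.  218.5] [ 0.613 -0.034  0.009]
bin_back 0.19 [331.6 217.2] [0.572 0.023 0.006]
scoop 0.71 [258.2 188.6] [0.504 0.367 0.007]
scoop_grip 0.56 [228. 178.] [0.417 0.438 0.064]
scoop_grip 0.39 [270.5 188.8] [0.538 0.33  0.007]
scoop_lip 0.81 [270.8 190. ] [0.534 0.324 0.006]
scoop_lip 0.37 [258.7 184.4] [0.527 0.394 0.005]
basket 0.86 [389.2 280.8] [ 0.386 -0.359  0.098]
basket 0.3 [354.9 220. ] [ 0.539 -0.111  0.082]
basket_hinge 0.92 [412.7 236.4] [ 0.652 -0.263  0.036]
lid_tab 0.8 [422.2 177.7] [ 0.578 -0.302  0.304]
lid_tab 0.56 [320.2 184.8] [0.699 0.208 0.008]
bolt0 0.51 [345.2 218.1] [ 0.603 -0.015  0.006]
bolt0 
[... 1579 characters left out ...]
01, -0.29, 0.957, 0.374], [0.0, 0.0, 0.0, 1.0]]
{'time': 2.1, 'q': array([ 1.16407492e+00,  2.63921353e-01,  1.60398377e+00,  1.07457695e-05,
        1.27371347e+00, -3.68604270e-02]), 'joint_vel': array([-0.00039962,  0.00056338, -0.00020581,  0.00138698,  0.0016944 ,
       -0.00089914]), 'joint_torque': array([ 1.84180186e-03, -5.15047109e+01, -3.67709649e+01,  1.68045290e-04,
        1.01026773e-03, -1.16367229e-05]), 'tool_pos': array([0.24397585, 0.62936365, 0.2392741 ]), 'tcp_rot': array([-5.77672402e-01, -3.08800909e+00,  3.62031663e-05]), 'wrist_force': array([-0.24378101,  0.87794669,  0.32546054]), 'torque': array([0.02323997, 0.00221679, 0.01637483]), 'width': 0.9990791313060773}
```

View images.

```bash
python3 - <<'E'
import cv2
a=cv2.imread('pics/top0.png'); cv2.imwrite('pics/top0c.png',cv2.resize(a[110:310,150:510],None,fx=2.2,fy=2.2,interpolation=cv2.INTER_CUBIC))
E
```

```text
(no output)
```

View pics/top0c.png

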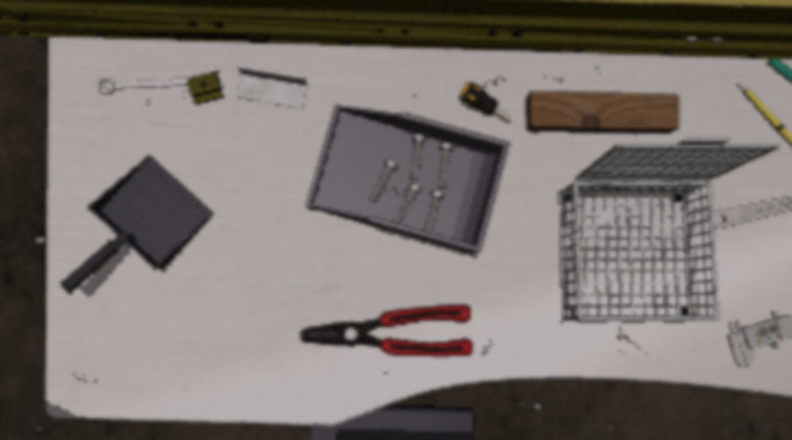

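View pics/scene0.png

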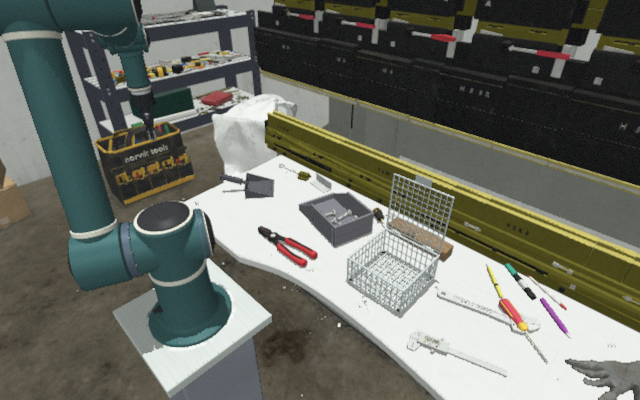

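```bash
python3 - <<'E'
from h import *
ps={n:cam(n) for n in ['top','scene']}
for n,p in ps.items():
    np.savez('pics/%s1.npz'%n,C=cloud(p),img=p['image'],W=p['W'],F=f(p),c=[p['cx'],p['cy']])
E
cat > fit.py <<'E'
from h import *
for n in ['top','scene']:
    D=np.load('pics/%s1.npz'%n); C=D['C']; X=C.reshape(-1,3)
    def sel(x0,x1,y0,y1,z0,z1): 
        m=(X[:,0]>x0)&(X[:,0]<x1)&(X[:,1]>y0)&(X[:,1]<y1)&(X[:,2]>z0)&(X[:,2]<z1); return X[m]
    b=sel(.35,.8,.22,.33,-.03,.03); print(n,'bench z',np.median(b[:,2]), np.median(sel(.4,.5,-.15,0,-.03,.03)[:,2]))
    B=sel(.42,.72,-.16,.2,.06,.1); 
    r=cv2.minAreaRect(B[:,:2].astype(np.float32)*1000); print('bin upper rim',r, np.percentile(B[:,2],[50,90]))
    B=sel(.42,.72,-.16,.2,.012,.1); r=cv2.minAreaRect(B[:,:2].astype(np.float32)*1000); print('bin all',r, cv2.boxPoints(r).round().tolist())
    S=sel(.36,.66,.25,.52,.012,.1); r=cv2.minAreaRect(S[:,:2].astype(np.float32)*1000); print('scoop>12mm',r,cv2.boxPoints(r).round().tolist())
    K=sel(.35,.62,-.45,-.19,.085,.11); r=cv2.minAreaRect(K[:,:2].astype(np.float32)*1000); print('basket rim',r,cv2.boxPoints(r).round().tolist())
    L=sel(.5,.75,-.5,-.1,.13,.35); c=L.mean(0); u,s,vt=np.linalg.svd(L-c); print('lid',len(L),c,vt[2],s, L.max(0),L.min(0))
E
python3 fit.py
```

```text
top bench z 0.0015672256586912736 0.001044766317646273
bin upper rim ((564.78271484375, -20.126846313476562), (189.41676330566406, 158.58349609375), 75.52745056152344) [0.08195052 0.08497472]
bin all ((591.8728637695312, 30.246780395507812), (340.25250244140625, 251.5224151611328), 89.79908752441406) [[466.0, -139.0], [717.0, -140.0], [718.0, 200.0], [467.0, 201.0]]
scoop>12mm ((470.5039367675781, 404.912353515625), (131.4159393310547, 187.48779296875), 51.22306823730469) [[356.0, 412.0], [502.0, 295.0], [585.0, 397.0], [439.0, 515.0]]
basket rim ((476.4378662109375, -309.26312255859375), (189.82981872558594, 186.96170043945312), 1.6573777198791504) [[379.0, -219.0], [384.0, -405.0], [574.0, -400.0], [569.0, -213.0]]
lid 1045 [ 0.57406555 -0.30537343  0.22587742] [-0.99864812 -0.03064247  0.04198786] [1.73656091 1.59657241 0.03338012] [ 0.58101711 -0.21317475  0.3106842 ] [ 0.56576888 -0.39750063  0.13020685]
scene bench z 0.004083737854978509 0.003403959915704524
bin upper rim ((560.5247192382812, -24.67198944091797), (187.04066467285156, 161.62281799316406), 76.43944549560547) [0.07537576 0.08549822]
bin all ((590.7286987304688, 27.382858276367188), (255.7028045654297, 341.0326232910156), 0.30697494745254517) [[462.0, 197.0], [464.0, -144.0], [719.0, -142.0], [718.0, 199.0]]
scoop>12mm ((471.1490173339844, 404.5419921875), (139.9304656982422, 189.55538940429688), 49.32144546508789) [[354.0, 413.0], [497.0, 290.0], [589.0, 396.0], [445.0, 519.0]]
basket rim ((474.0882873535156, -310.0765686035156), (194.88320922851562, 185.80303955078125), 1.9455057382583618) [[374.0, -221.0], [380.0, -406.0], [575.0, -400.0], [568.0, -214.0]]
lid 1491 [ 0.57267973 -0.31175502  0.22307344] [ 0.99858082  0.03021593 -0.04385587] [2.09373585 1.98267135 0.06895029] [ 0.58309356 -0.21365815  0.31105591] [ 0.56282727 -0.40022241  0.13000018]
```

>>> play_rows(slide=[[-3,-1.4,0.5],[-6,-2.8,1],[-9.5,-4.4,1.5],[-13,-6,2],[-16.5,-7.6,2.5],[-20,-9.2,3.2],[-23,-10.6,3.8],[-24.3,-11.2,4],[-24.3,-11.2,4]], delta_rot=[[0,0,0.04],[0,0,0.08],[0,0,0.12],[0,0,0.16],[0,0,0.2],[0,0,0.24],[0,0,0.28],[0,0,0.32],[0,0,0.32]], hand=0.7)

```text
time: 2.95
tool_pos: [0.4319, 0.4345, 0.1986]
tcp_rot: [1.07, 2.953, -0.002]
wrist_force: [-0.2, -0.1, -0.1]
width: 0.699
```

```bash
python3 - <<'E'
from h import *
s=read_state(); print(s['time'],s['q'],s['tool_pos'],s['tcp_rot'],s['wrist_force'])
p=cam('wrist'); save(p,'w1'); np.savez('pics/w1.npz',C=cloud(p),img=p['image'])
for t in ['scoop_grip','scoop_lip','scoop']:
    for r in landmark_of(t,p)[:1]: print(t,r['conf'],r['at'],xyz(p,*r['at'],1))
E
```

```text
2.95 [ 7.48137733e-01  1.76344682e-01  1.78645765e+00 -8.42172487e-04
  1.18007468e+00 -1.26902856e-01] [0.43188464 0.43445358 0.19855349] [ 1.07046957e+00  2.95347803e+00 -2.35326523e-03] [-0.2091161  -0.1307887  -0.13450704]
scoop_grip 0.69 [317.2, 188.2] [0.4274322  0.43780353 0.067374  ]
scoop_lip 0.61 [320.0, 292.9] [0.55912091 0.33244886 0.00083693]
scoop 0.71 [321.0, 254.2] [0.51262602 0.37278817 0.00334741]
```

View pics/w1.png

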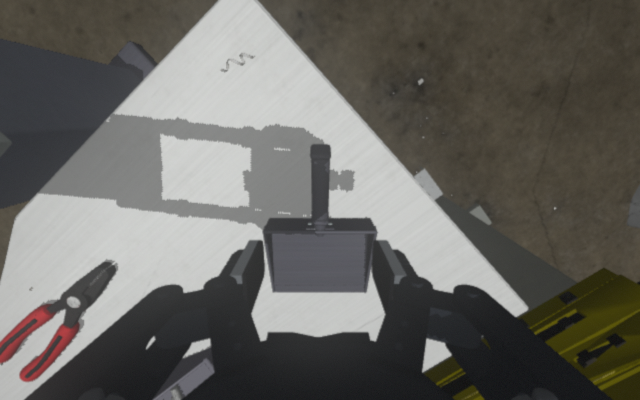

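```bash
python3 - <<'E'
from h import *
D=np.load('pics/w1.npz'); C=D['C']
H=C[140:205,300:345].reshape(-1,3); H=H[(H[:,2]>.035)&(H[:,2]<.1)]
for i in range(145,206,10):
    r=C[i,295:350]; m=(r[:,2]>.03)&(r[:,2]<.1); q=r[m]; print(i,len(q),q.mean(0).round(4),q[[0,-1]].round(4).tolist())
# pan interior
for i in range(225,300,12):
    r=C[i,255:385]; m=(r[:,2]>.0)&(r[:,2]<.06); 
    k=np.where((D['img'][i,255:385].sum(1)<330))[0]; q=r[k]; print(i,k[0]+255,k[-1]+255,q[0].round(4),q[-1].round(4))
E
```

```text
145 18 [0.3969 0.4662 0.0616] [[0.3917, 0.4597, 0.0593], [0.4022, 0.4725, 0.0608]]
155 21 [0.4027 0.4619 0.0793] [[0.397, 0.4547, 0.0776], [0.4087, 0.4689, 0.0779]]
165 19 [0.4103 0.4556 0.0749] [[0.4055, 0.4485, 0.0704], [0.4167, 0.4616, 0.0691]]
175 18 [0.418  0.4486 0.0715] [[0.4134, 0.4416, 0.0667], [0.4239, 0.4545, 0.0675]]
185 18 [0.4264 0.4416 0.0671] [[0.422, 0.4341, 0.0614], [0.4329, 0.4474, 0.0622]]
195 18 [0.4353 0.4343 0.063 ] [[0.4308, 0.4266, 0.0578], [0.4421, 0.44, 0.0575]]
205 16 [0.4443 0.4267 0.0596] [[0.4402, 0.4199, 0.0559], [0.4505, 0.4319, 0.0552]]
225 265 373 [ 4.353e-01  3.427e-01 -2.000e-04] [0.5143 0.4525 0.0232]
237 264 375 [0.438  0.3488 0.0406] [0.5194 0.4472 0.0416]
249 255 384 [0.4033 0.4188 0.2099] [0.4439 0.4677 0.2102]
261 255 384 [0.4067 0.4172 0.2152] [0.4416 0.4658 0.2227]
273 255 384 [0.411  0.4136 0.2168] [0.4454 0.4625 0.2246]
285 255 384 [0.4151 0.4102 0.2187] [0.4499 0.4591 0.2254]
297 255 384 [0.4192 0.4068 0.2205] [0.4536 0.4559 0.2273]
```

>>> play_rows(slide=[[-0.4,0.1,3],[-0.85,0.2,6.5],[-0.85,0.2,10],[-0.85,0.2,13],[-0.85,0.2,15],[-0.85,0.2,15.7],[-0.85,0.2,15.7]], delta_rot=[[0,-0.1,0],[0,-0.2,0],[0,-0.2,0],[0,-0.2,0],[0,-0.2,0],[0,-0.2,0],[0,-0.2,0]])

```text
time: 3.73
tool_pos: [0.435, 0.4346, 0.0405]
tcp_rot: [0.993, 2.782, -0.104]
wrist_force: [-0.1, -0.1, -0.6]
width: 0.699
```

>>> play_rows(slide=[[0,0,0],[0,0,0],[0,0,0],[0,0,0],[0,0,0]], delta_rot=[[0,0,0],[0,0,0],[0,0,0],[0,0,0],[0,0,0]], hand=0, force=110)

```text
time: 4.15
tool_pos: [0.4359, 0.4357, 0.0428]
tcp_rot: [0.993, 2.78, -0.1]
wrist_force: [-1.7, 0.7, 6.3]
width: 0.195
```

```bash
python3 - <<'E'
from h import *
s=read_state(); print(s['time'],s['q'],s['tool_pos'],s['tcp_rot'],s['wrist_force'])
p=cam('wrist'); save(p,'w2'); np.savez('pics/w2.npz',C=cloud(p),img=p['image'],T=T_tool())
T=T_tool(); 
for t in ['scoop_grip','scoop_lip','scoop']:
    for r in landmark_of(t,p)[:2]:
        X=xyz(p,*r['at'],1); print(t,r['conf'],r['at'],X, onz(p,*r['at'],0.0), np.linalg.inv(T)@np.append(X,1) if X is not None else 0)
E
```

```text
4.15 [ 0.85378505  0.34654208  1.90530717 -0.25509711  0.89988685  0.12939429] [0.43589891 0.43572242 0.04279638] [ 0.99337594  2.78047525 -0.09955814] [-1.67355206  0.71321521  6.34632945]
scoop_grip 0.86 [316.0, 267.3] [0.41991141 0.44871655 0.07234058] [0.47004206 0.40673334 0.        ] [ 1.43160231e-02 -7.63143560e-05 -3.30560698e-02  1.00000000e+00]
scoop 0.63 [316.6, 316.8] [0.46268575 0.41371305 0.05235264] [0.51296968 0.37199803 0.        ] [-3.59128002e-02 -4.79562345e-05 -2.53605204e-03  1.00000000e+00]
```

View pics/w2.png

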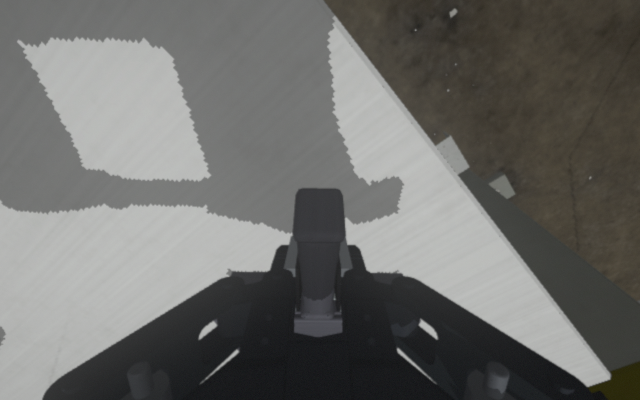

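```bash
cat > fitbin.py <<'E'
from h import *
from scipy.optimize import least_squares
# signed distance-like: top-surface height model of bin walls; use edges: rim points of side walls/back
for n in ['top','scene']:
    D=np.load('pics/%s1.npz'%n); C=D['C']; W=D['W']; cam0=W[:3,3]
    X=C.reshape(-1,3); zo=.0013 if n=='top' else .0037
    X=X-[0,0,zo]
    def tobin(P,o,a):
        c,s=np.cos(a),np.sin(a); d=P[:,:2]-o; return np.c_[d@[c,s],d@[-s,c],P[:,2]]
    m=(np.abs(X[:,0]-.57)<.16)&(np.abs(X[:,1]-.005)<.17)&(X[:,2]>-.01)&(X[:,2]<.1); P=X[m]
    # box shells: distance to nearest surface of the model
    def sd(p):
        B=tobin(P,p[:2],p[2]); x,y,z=B.T
        prof=np.clip(22+(x*1000+122)*(60/97),22,82)/1000
        def box(d,inside): return np.maximum(np.abs(d),0)
        # faces: floor z=.004 inside, inner/outer side walls, back inner/outer, bench outside
        def rect(q,lo,hi): return np.maximum(np.maximum(lo-q,q-hi),0)
        f=[]
        f.append(np.sqrt((z-.004)**2+rect(x,-.12,.12)**2+rect(y,-.073,.073)**2))
        for s in(-1,1):
            for w in(.073,.077): f.append(np.sqrt((y-s*w)**2+rect(x,-.124,.124)**2+rect(z,0*z,prof)**2))
            f.append(np.sqrt((z-prof)**2+rect(x,-.124,.124)**2+rect(s*y,.073,.077)**2))
        for w in(.120,.124): f.append(np.sqrt((x-w)**2+rect(y,-.077,.077)**2+rect(z,0*z,.082+0*z)**2))
        for w in(-.120,-.124): f.append(np.sqrt((x-w)**2+rect(y,-.077,.077)**2+rect(z,0*z,.025+0*z)**2))
        out=np.sqrt(z**2+np.minimum.reduce([np.maximum(0,.124-np.abs(x)),np.maximum(0,.077-np.abs(y))])**2)
        f.append(out)
        # corner arc
        r=np.sqrt((x-.084)**2+(z-.040)**2); f.append(np.where((x>.084)&(z<.04)&(np.abs(y)<.073),np.abs(r-.036),9))
        return np.minimum(np.minimum.reduce(f),.02)
    best=None
    for a0 in np.radians([-103,-105,-107]):
        r=least_squares(sd,[.57,.006,a0],loss='soft_l1',f_scale=.003,x_scale=[.01,.01,.03],diff_step=1e-4)
        if best is None or r.cost<best.cost: best=r
    print(n,best.x[:2],np.degrees(best.x[2]),best.cost,len(P))
E
python3 fitbin.py
```

```text
top [0.5721721  0.01054005] -104.31965155412723 0.038143808009894316 10412
scene [0.57007024 0.0095929 ] -104.48257688908596 0.01567642944695358 5043
```

```bash
cat > plan.py <<'E'
from h import *
import json,os,sys
BIN=(.571,.010,np.radians(-104.4)); BASK=(.476,-.309)
def Tsc(pos,head,pitch):  # scoop frame origin pose
    T=np.eye(4); T[:3,:3]=R.from_euler('ZY',[head,pitch]).as_matrix(); T[:3,3]=pos; return T
def lip(pl,head,pitch):
    T=Tsc([0,0,0],head,pitch); T[:3,3]=np.array(pl)-T[:3,:3]@[.055,0,0]; return T
def binp(x,y,z):
    c,s=np.cos(BIN[2]),np.sin(BIN[2]); return np.array([BIN[0]+c*x-s*y,BIN[1]+s*x+c*y,z])
def G(): return np.array(json.load(open('grasp.json')))  # tool_from_scoop
def scoop_now(): return T_tool()@G()
def rows(targets):
    """targets: list of scoop T; print rel rows"""
    T0=T_tool(); g=np.linalg.inv(G())
    S=[];Rv=[]
    for t in targets:
        d=np.linalg.inv(T0)@(t@g); S.append((d[:3,3]*100).round(2).tolist()); Rv.append(R.from_matrix(d[:3,:3]).as_rotvec().round(3).tolist())
    print(S);print(Rv)
def interp(A,B,n,ease=True):
    from scipy.spatial.transform import Slerp
    sl=Slerp([0,1],R.from_matrix([A[:3,:3],B[:3,:3]])); out=[]
    for i in range(1,n+1):
        u=i/n; 
        if ease: u=u*u*(3-2*u)
        T=np.eye(4); T[:3,:3]=sl(u).as_matrix(); T[:3,3]=(1-u)*A[:3,3]+u*B[:3,3]; out.append(T)
    return out
def desc(T):
    h,p,r=R.from_matrix(T[:3,:3]).as_euler('ZYX'); l=(T@[.055,0,0,1])[:3]; gr=(T@[-.107,0,.053,1])[:3]
    print('head %.1f pitch %.3f roll %.3f lip %s grip %s'%(np.degrees(h),p,r,l.round(4),gr.round(4)))
    c,s=np.cos(BIN[2]),np.sin(BIN[2]); d=l[:2]-BIN[:2]; print('  lip in bin',(d@[c,s]).round(4),(d@[-s,c]).round(4),l[2].round(4),'dhead',round(np.degrees(h)+104.4,2))
E
python3 - <<'E'
from plan import *
T=T_tool(); ty=T[:3,1]; head=np.arctan2(ty[1],ty[0])-np.pi/2; print('head',np.degrees(head), 'tool z',T[:3,2], ty)
S=Tsc([.5195,.3645,.0005],head,0); json.dump((np.linalg.inv(T)@S).tolist(),open('grasp.json','w'))
gr=(np.linalg.inv(T)@S)@[-.107,0,.053,1]; print('grip in tool',gr)
desc(scoop_now())
# bolts
D=np.load('pics/top1.npz')
for b in [(.601,-.011),(.565,.04),(.537,.011),(.52,-.025),(.592,-.043)]:
    c,s=np.cos(BIN[2]),np.sin(BIN[2]); d=np.array(b)-BIN[:2]; print((d@[c,s]).round(3),(d@[-s,c]).round(3))
A=scoop_now()
up=A.copy(); up[2,3]+=.12
P=lip(binp(-.14,0,.10),BIN[2],.2)
desc(P)
rows(interp(A,up,4)+interp(up,P,14,False))
E
```

```text
head -39.31888073691998 tool z [ 0.15279405 -0.1254743  -0.98026026] [ 6.33635821e-01  7.73631423e-01 -2.60212917e-04]
grip in tool [-0.00488772 -0.00213118 -0.00993538  1.        ]
head -39.3 pitch 0.000 roll 0.000 lip [5.620e-01 3.297e-01 5.000e-04] grip [0.4367 0.4323 0.0535]
  lip in bin -0.3074 -0.0882 0.0005 dhead 65.08
0.013 0.034
-0.028 -0.013
0.007 -0.033
0.047 -0.041
0.046 0.034
head -104.4 pitch 0.200 roll 0.000 lip [0.6058 0.1456 0.1   ] grip [0.6427 0.2892 0.1841]
  lip in bin -0.14 -0.0 0.1 dhead 0.0
[[-0.37, -0.0, -1.84], [-1.19, -0.0, -5.88], [-2.0, -0.0, -9.93], [-2.37, -0.0, -11.76], [-3.77, 0.38, -11.56], [-5.24, 0.74, -11.34], [-6.78, 1.09, -11.12], [-8.38, 1.42, -10.89], [-10.05, 1.71, -10.64], [-11.78, 1.97, -10.39], [-13.56, 2.2, -10.12], [-15.41, 2.37, -9.84], [-17.3, 2.5, -9.55], [-19.24, 2.58, -9.24], [-21.22, 2.6, -8.92], [-23.24, 2.56, -8.59], [-25.29, 2.46, -8.24], [-27.37, 2.3, -7.89]]
[[0.0, -0.0, 0.0], [0.0, -0.0, 0.0], [0.0, -0.0, 0.0], [0.0, -0.0, 0.0], [0.008, 0.013, 0.081], [0.016, 0.025, 0.162], [0.024, 0.038, 0.243], [0.032, 0.051, 0.323], [0.04, 0.064, 0.404], [0.048, 0.076, 0.485], [0.056, 0.089, 0.566], [0.064, 0.102, 0.647], [0.072, 0.115, 0.728], [0.08, 0.127, 0.809], [0.088, 0.14, 0.889], [0.096, 0.153, 0.97], [0.104, 0.166, 1.051], [0.112, 0.178, 1.132]]
```

```bash
python3 - <<'E'
from plan import *
g=G(); v=g@[-.107,0,.053,1]; g[1,3]-=v[1]; json.dump(g.tolist(),open('grasp.json','w'))
E
```

>>> play_rows(slide=[[-0.4,0,-2],[-1.2,0,-6],[-2,0,-10],[-2.4,0,-11.8],[-3.8,0.4,-11.6],[-5.2,0.7,-11.3],[-6.8,1.1,-11.1],[-8.4,1.4,-10.9],[-10,1.7,-10.6],[-11.8,2,-10.4],[-13.6,2.2,-10.1],[-15.4,2.4,-9.8]], delta_rot=[[0,0,0],[0,0,0],[0,0,0],[0,0,0],[0.008,0.013,0.08],[0.016,0.025,0.16],[0.024,0.038,0.24],[0.032,0.05,0.32],[0.04,0.064,0.4],[0.048,0.076,0.485],[0.056,0.09,0.565],[0.064,0.1,0.65]])

```text
time: 5.35
tool_pos: [0.5538, 0.3703, 0.1697]
tcp_rot: [1.903, 2.392, -0.044]
wrist_force: [0.3, 1.3, -0.9]
width: 0.195
```

```bash
python3 - <<'E'
from plan import *
s=read_state(); print(s['time'],s['q'],s['wrist_force'],s['width'])
A=scoop_now(); desc(A)
P=lip(binp(-.14,0,.10),BIN[2],.2)
rows(interp(A,P,9,False))
p=cam('scene'); save(p,'s3')
for r in landmark_of('scoop_lip',p)[:2]: print(r, xyz(p,*r['at'],1), onz(p,*r['at'],A[2,3]))
E
```

```text
5.35 [ 0.59745989  0.29932294  1.69314755 -0.09780746  1.15332383  0.41080944] [ 0.31186174  1.34117819 -0.90902967] 0.19452971106500416
head -76.7 pitch 0.115 roll 0.031 lip [0.5915 0.2159 0.1088] grip [0.5544 0.3663 0.18  ]
  lip in bin -0.2045 -0.0313 0.1088 dhead 27.65
[[-0.93, 0.82, 0.04], [-1.9, 1.63, 0.09], [-2.89, 2.43, 0.15], [-3.91, 3.23, 0.2], [-4.97, 4.02, 0.26], [-6.05, 4.8, 0.33], [-7.16, 5.57, 0.4], [-8.29, 6.32, 0.48], [-9.46, 7.06, 0.56]]
[[0.006, 0.008, 0.053], [0.011, 0.017, 0.106], [0.017, 0.025, 0.159], [0.022, 0.034, 0.212], [0.028, 0.042, 0.265], [0.033, 0.051, 0.318], [0.039, 0.059, 0.371], [0.044, 0.068, 0.424], [0.05, 0.076, 0.477]]
{'at': [295.6, 170.9], 'conf': 0.79} [0.58673973 0.22711314 0.11108042] [0.58210429 0.22171871 0.11510221]
```

View pics/s3.png

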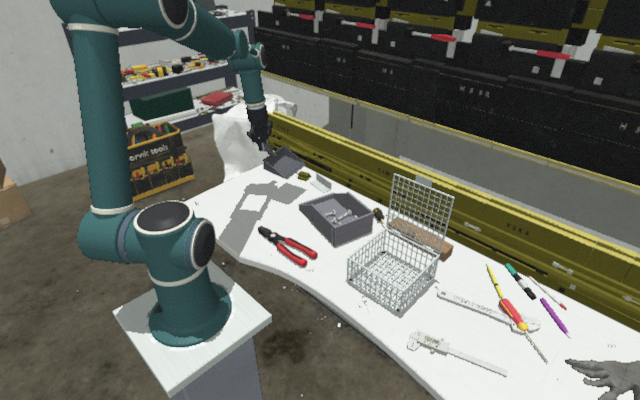

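>>> play_rows(slide=[[-0.9,0.8,0],[-1.9,1.6,0.1],[-2.9,2.4,0.15],[-3.9,3.2,0.2],[-5,4,0.3],[-6,4.8,0.3],[-7.2,5.6,0.4],[-8.3,6.3,0.5],[-9.5,7.1,0.6],[-9.5,7.1,0.6],[-9.5,7.1,0.6]], delta_rot=[[0.006,0.008,0.053],[0.011,0.017,0.106],[0.017,0.025,0.16],[0.022,0.034,0.21],[0.028,0.042,0.265],[0.033,0.05,0.32],[0.039,0.06,0.37],[0.044,0.068,0.424],[0.05,0.076,0.477],[0.05,0.076,0.477],[0.05,0.076,0.477]])

```text
time: 6.37
tool_pos: [0.6464, 0.2916, 0.1741]
tcp_rot: [2.482, 1.925, 0.001]
wrist_force: [-0.5, 0.4, -1.9]
width: 0.192
```

```bash
python3 - <<'E'
from plan import *
s=read_state(); print(s['time'],s['q'],s['wrist_force'],s['width'])
A=scoop_now(); desc(A)
p=cam('top'); save(p,'t4'); C=cloud(p); np.savez('pics/t4.npz',C=C,img=p['image'])
cv2.imwrite('pics/t4c.png',cv2.resize(p['image'][110:260,200:420,::-1],None,fx=3.5,fy=3.5,interpolation=cv2.INTER_CUBIC))
for t in['scoop_lip','scoop_grip']:
  for r in landmark_of(t,p)[:2]: print(t,r, xyz(p,*r['at'],1))
# project predicted pan corners
for c in [(.055,.065,0),(.055,-.065,0),(-.055,.065,.042),(-.055,-.065,.042),(-.149,0,.068)]:
    X=(A@np.append(c,1))[:3]; print(c,X.round(3),np.round(proj(p,X),1))
E
```

```text
6.3667 [ 3.88852953e-01  3.69183673e-01  1.58955942e+00 -4.69813628e-04
  1.18200660e+00  6.40670258e-01] [-0.50674178  0.39156735 -1.92121013] 0.19210180067107852
head -104.4 pitch 0.199 roll 0.001 lip [0.6083 0.1432 0.1   ] grip [0.6451 0.2868 0.1841]
  lip in bin -0.1383 0.003 0.1 dhead -0.01
scoop_lip {'at': [289.9, 173.3], 'conf': 0.58} [6.28160882e-01 1.51175789e-01 5.40660418e-04]
scoop_grip {'at': [233.4, 150.6], 'conf': 0.85} [0.53438368 0.1844122  0.61515931]
(0.055, 0.065, 0) [0.671 0.127 0.1  ] [295.9 152.5]
(0.055, -0.065, 0) [0.545 0.159 0.1  ] [283.3 194. ]
(-0.055, 0.065, 0.042) [0.696 0.223 0.163] [260.5 137. ]
(-0.055, -0.065, 0.042) [0.57  0.256 0.163] [246.6 180.8]
(-0.149, 0, 0.068) [0.655 0.324 0.207] [219.5 145.9]
```

View pics/t4c.png

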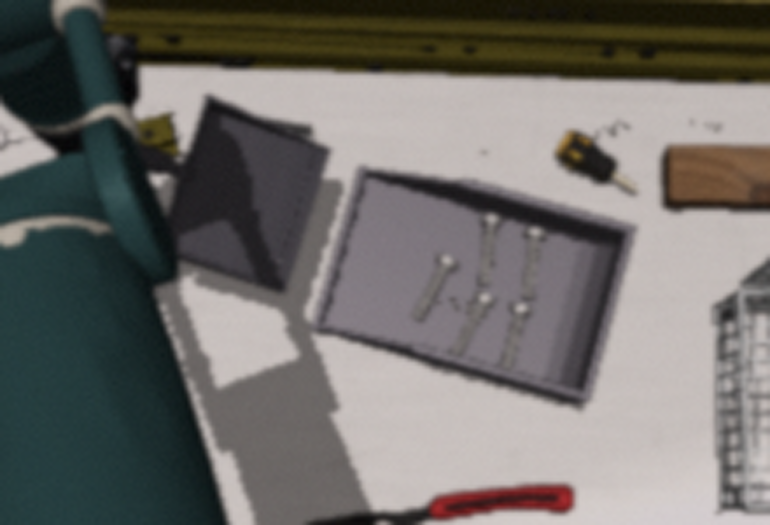

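```bash
python3 - <<'E'
from plan import *
g=G(); sh=np.eye(4); sh[0,3]=-.004; g=g@sh; json.dump(g.tolist(),open('grasp.json','w'))
A=scoop_now(); desc(A)
B=BIN[2]
P1=lip(binp(-.09,0,.05),B,.5); P2=lip(binp(-.07,0,.006),B,.5)
rows(interp(A,P1,6,False)+interp(P1,P2,4,False)+[lip(binp(-.07,0,.004),B,.5),lip(binp(-.07,0,.003),B,.5)])
E
```

```text
head -104.3 pitch 0.199 roll 0.001 lip [0.6086 0.1481 0.1008] grip [0.6452 0.2919 0.1848]
  lip in bin -0.1432 0.0021 0.1008 dhead 0.1
[[-1.3, -0.03, 0.12], [-2.63, -0.06, 0.25], [-3.98, -0.1, 0.41], [-5.35, -0.13, 0.58], [-6.75, -0.16, 0.77], [-8.16, -0.19, 0.99], [-8.66, -0.19, 2.09], [-9.16, -0.19, 3.19], [-9.66, -0.2, 4.29], [-10.16, -0.2, 5.39], [-10.16, -0.2, 5.59], [-10.16, -0.2, 5.69]]
[[0.0, 0.05, 0.0], [0.0, 0.1, 0.001], [0.0, 0.15, 0.001], [0.001, 0.201, 0.001], [0.001, 0.251, 0.001], [0.001, 0.301, 0.002], [0.001, 0.301, 0.002], [0.001, 0.301, 0.002], [0.001, 0.301, 0.002], [0.001, 0.301, 0.002], [0.001, 0.301, 0.002], [0.001, 0.301, 0.002]]
```

>>> play_rows(slide=[[-1.3,0,0.1],[-2.6,-0.1,0.25],[-4,-0.1,0.4],[-5.4,-0.1,0.6],[-6.8,-0.2,0.8],[-8.2,-0.2,1],[-8.7,-0.2,2.1],[-9.2,-0.2,3.2],[-9.7,-0.2,4.3],[-10.1,-0.2,5.2],[-10.1,-0.2,5.4],[-10.1,-0.2,5.4]], delta_rot=[[0,0.05,0],[0,0.1,0],[0,0.15,0],[0,0.2,0],[0,0.25,0],[0,0.3,0],[0,0.3,0],[0,0.3,0],[0,0.3,0],[0,0.3,0],[0,0.3,0],[0,0.3,0]])

```text
time: 7.52
tool_pos: [0.6179, 0.196, 0.1186]
tcp_rot: [-2.319, -1.803, -0.348]
wrist_force: [0.0, 1.1, -1.5]
width: 0.192
```

```bash
cat > look.py <<'E'
from plan import *
n=sys.argv[1]
s=read_state(); print(s['time'],s['q'].round(3),'F',s['wrist_force'].round(1),'M',s['torque'].round(2),s['width'])
A=scoop_now(); desc(A)
if len(sys.argv)>2:
    ims=[]
    for c in sys.argv[2]:
        p=cam({'t':'top','s':'scene','w':'wrist'}[c]); i=p['image'][:,:,::-1]
        if c=='t': i=i[120:260,240:400]
        if c=='s': i=i[150:270,270:430]
        if c=='w': i=i[:, :]
        ims.append(cv2.resize(i,(700,int(700*i.shape[0]/i.shape[1])) if len(sys.argv[2])==1 else (390,330),interpolation=cv2.INTER_CUBIC))
    cv2.imwrite('pics/%s.png'%n,np.hstack(ims))
E
python3 look.py a5 ts
```

```text
7.5167 [0.124 0.246 1.892 0.352 0.924 0.171] F [ 0.   1.1 -1.5] M [-0.14  0.07  0.01] 0.19175618711295117
head -104.3 pitch 0.498 roll -0.001 lip [0.5879 0.0787 0.0046] grip [0.6169 0.1921 0.1286]
  lip in bin -0.0708 -0.0007 0.0046 dhead 0.1
```

View pics/a5.png

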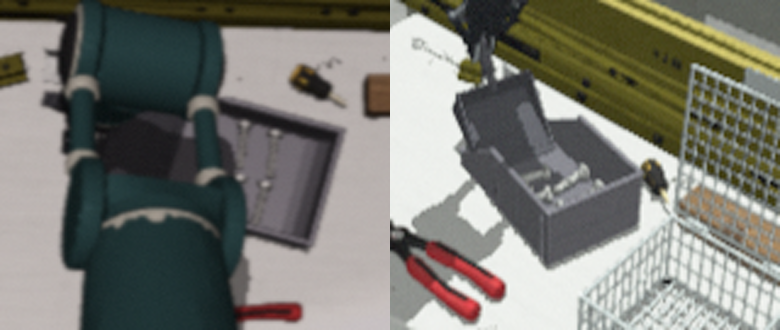

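```bash
python3 - <<'E'
from plan import *
B=BIN[2]
rows([lip(binp(-.07,0,z),B,.5) for z in (.004,.003,.002)])
E
```

```text
[[-0.19, 0.0, 0.14], [-0.22, 0.0, 0.23], [-0.25, 0.0, 0.33]]
[[0.0, 0.001, 0.002], [0.0, 0.001, 0.002], [0.0, 0.001, 0.002]]
```

>>> play_rows(slide=[[-0.1,0,0.1],[-0.2,0,0.2],[-0.2,0,0.3],[-0.2,0,0.3]], delta_rot=[[0,0,0],[0,0,0],[0,0,0],[0,0,0]])

```text
time: 7.95
tool_pos: [0.6192, 0.1957, 0.1176]
tcp_rot: [-2.319, -1.804, -0.354]
wrist_force: [-0.2, 2.0, 3.5]
width: 0.191
```

```bash
python3 look.py x; python3 - <<'E'
from plan import *
B=BIN[2]
rows([lip(binp(-.07,0,z),B,.5) for z in (.002,.001)])
E
```

```text
7.95 [0.123 0.247 1.893 0.354 0.919 0.167] F [-0.2  2.   3.5] M [-0.1   0.11 -0.04] 0.19093195478087593
head -104.2 pitch 0.500 roll 0.003 lip [0.5897 0.0785 0.0034] grip [0.6182 0.1917 0.1276]
  lip in bin -0.071 0.0011 0.0034 dhead 0.2
[[-0.14, -0.05, 0.1], [-0.17, -0.05, 0.2]]
[[0.001, -0.0, 0.003], [0.001, -0.0, 0.003]]
```

```bash
python3 - <<'E'
from plan import *
B=BIN[2]
xs=np.arange(-.064,.0181,.0075)
ps=np.interp(xs,[-.07,-.05,-.03,-.012,.002,.015],[.5,.43,.36,.28,.13,.06])
print(len(xs)); rows([lip(binp(x,0,.0035),B,p) for x,p in zip(xs,ps)])
E
```

```text
11
[[-0.52, -0.05, 0.1], [-1.05, -0.06, 0.27], [-1.6, -0.06, 0.45], [-2.16, -0.06, 0.64], [-2.73, -0.06, 0.83], [-3.29, -0.06, 1.07], [-3.86, -0.07, 1.38], [-4.42, -0.07, 1.75], [-4.89, -0.07, 2.84], [-5.46, -0.07, 3.81], [-6.14, -0.08, 4.26]]
[[0.001, -0.021, 0.003], [0.001, -0.047, 0.003], [0.002, -0.074, 0.003], [0.002, -0.1, 0.003], [0.002, -0.126, 0.003], [0.002, -0.156, 0.003], [0.002, -0.189, 0.003], [0.002, -0.225, 0.003], [0.002, -0.306, 0.003], [0.002, -0.378, 0.003], [0.002, -0.419, 0.003]]
```

>>> play_rows(slide=[[-0.52,-0.05,0.1],[-1.05,-0.05,0.27],[-1.6,-0.05,0.45],[-2.16,-0.05,0.64],[-2.73,-0.05,0.83],[-3.3,-0.05,1.07],[-3.86,-0.05,1.38],[-4.42,-0.05,1.75],[-4.9,-0.05,2.84],[-5.46,-0.05,3.8],[-6.14,-0.05,4.26]], delta_rot=[[0,-0.02,0.003],[0,-0.047,0.003],[0,-0.074,0.003],[0,-0.1,0.003],[0,-0.126,0.003],[0,-0.156,0.003],[0,-0.19,0.003],[0,-0.225,0.003],[0,-0.306,0.003],[0,-0.378,0.003],[0,-0.42,0.003]])

```text
time: 8.87
tool_pos: [0.6082, 0.1521, 0.0585]
tcp_rot: [2.419, 1.876, -0.144]
wrist_force: [0.9, 2.6, 2.5]
width: 0.197
```

```bash
python3 look.py a6 ts
```

```text
8.8667 [ 0.263  0.376  1.82  -0.127  1.007  0.586] F [0.9 2.6 2.5] M [ 0.19  0.11 -0.09] 0.1969815287467203
head -104.4 pitch 0.077 roll 0.004 lip [ 5.694e-01 -1.000e-04  3.900e-03] grip [0.6083 0.1524 0.0693]
  lip in bin 0.0102 0.0009 0.0039 dhead 0.02
```

View pics/a6.png

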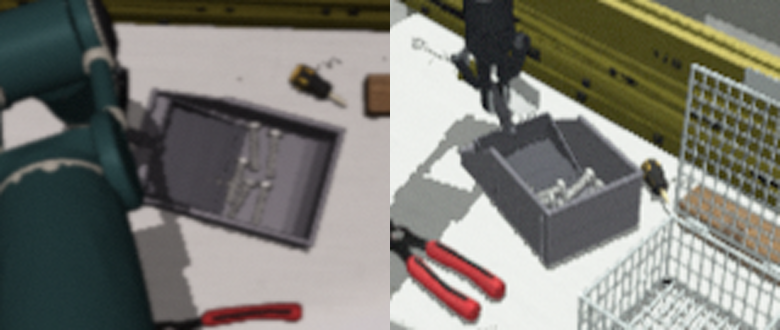

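```bash
python3 - <<'E'
from plan import *
B=BIN[2]
xs=.0102+np.array([.007,.015,.023,.031,.039,.047,.055,.062,.069])
ps=np.interp(xs,[.01,.04,.09],[.07,.05,.03])
rows([lip(binp(x,0,.0033),B,p) for x,p in zip(xs,ps)])
E
```

```text
[[-0.54, -0.01, 0.27], [-1.3, -0.01, 0.44], [-2.06, -0.01, 0.62], [-2.82, -0.01, 0.79], [-3.59, -0.01, 0.94], [-4.36, -0.02, 1.09], [-5.13, -0.02, 1.23], [-5.81, -0.02, 1.36], [-6.48, -0.02, 1.49]]
[[0.002, -0.012, 0.002], [0.002, -0.017, 0.002], [0.002, -0.023, 0.002], [0.002, -0.028, 0.002], [0.002, -0.031, 0.002], [0.002, -0.034, 0.002], [0.002, -0.037, 0.002], [0.002, -0.04, 0.002], [0.002, -0.043, 0.002]]
```

>>> play_rows(slide=[[-0.54,0,0.25],[-1.3,0,0.42],[-2.06,0,0.6],[-2.82,0,0.78],[-3.6,0,0.93],[-4.36,0,1.08],[-5.13,0,1.22],[-5.8,0,1.35],[-6.5,0,1.48],[-6.5,0,1.48]], delta_rot=[[0,-0.012,0.002],[0,-0.017,0.002],[0,-0.023,0.002],[0,-0.028,0.002],[0,-0.031,0.002],[0,-0.034,0.002],[0,-0.037,0.002],[0,-0.04,0.002],[0,-0.043,0.002],[0,-0.043,0.002]])

```text
time: 9.8
tool_pos: [0.5906, 0.0856, 0.0511]
tcp_rot: [2.396, 1.859, -0.199]
wrist_force: [0.3, 0.5, 1.7]
width: 0.195
```

```bash
python3 look.py a7 ts
```

```text
9.8 [ 0.188  0.344  1.885 -0.181  0.99   0.544] F [0.3 0.5 1.7] M [-0.5   0.14  0.22] 0.19470923947473062
head -104.4 pitch 0.033 roll 0.001 lip [ 0.551  -0.0688  0.0036] grip [0.5907 0.0864 0.0618]
  lip in bin 0.0813 0.0002 0.0036 dhead 0.01
```

View pics/a7.png

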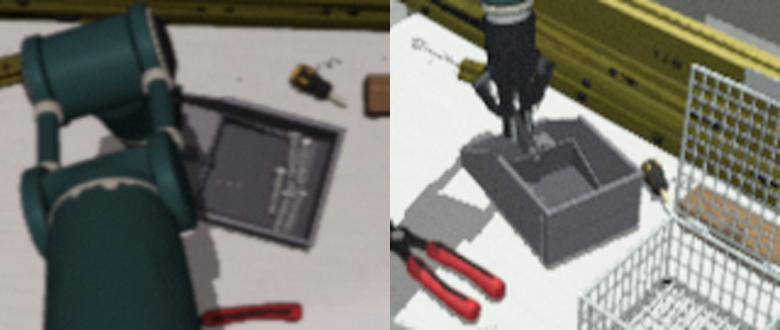

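```bash
cat > arc.py <<'E'
from plan import *
B=BIN[2]
def arc(phi,r=.0345,dz=-.0005):
    x=.084+r*np.sin(phi); z=.004+.036-r*np.cos(phi)-.0015+dz
    p=-(max(z-.0035,0))/.11*.85; return lip(binp(x,0,z),B,p)
if __name__=='__main__':
    rows([arc(f) for f in eval(sys.argv[1])])
E
python3 arc.py "[0,.15,.3,.42,.54,.65,.75,.85]"
```

```text
[[-0.06, 0.01, 0.52], [-0.56, 0.01, 0.61], [-1.01, 0.01, 0.71], [-1.35, 0.01, 0.81], [-1.65, 0.01, 0.91], [-1.89, 0.01, 1.0], [-2.09, 0.01, 1.09], [-2.26, 0.01, 1.19]]
[[0.001, -0.032, 0.001], [0.001, -0.035, 0.001], [0.001, -0.044, 0.001], [0.001, -0.055, 0.001], [0.001, -0.07, 0.001], [0.001, -0.086, 0.001], [0.001, -0.103, 0.001], [0.001, -0.122, 0.001]]
```

>>> play_rows(slide=[[-0.05,0,0.3],[-0.5,0,0.55],[-1,0,0.68],[-1.35,0,0.78],[-1.65,0,0.88],[-1.9,0,0.97],[-2.1,0,1.05],[-2.25,0,1.15]], delta_rot=[[0,-0.02,0],[0,-0.035,0],[0,-0.044,0],[0,-0.055,0],[0,-0.07,0],[0,-0.086,0],[0,-0.103,0],[0,-0.122,0]])

```text
time: 10.57
tool_pos: [0.5842, 0.063, 0.0425]
tcp_rot: [2.326, 1.806, -0.34]
wrist_force: [0.9, 2.8, -0.8]
width: 0.193
```

```bash
python3 look.py a8 ts; python3 arc.py "[.85,.95,1.05,1.15,1.25,1.35]"
```

```text
10.5667 [ 0.213  0.38   1.875 -0.302  1.039  0.637] F [ 0.9  2.8 -0.8] M [ 0.9  -0.17  0.05] 0.19261103430454476
head -104.3 pitch -0.091 roll 0.000 lip [ 0.5436 -0.0959  0.015 ] grip [0.5847 0.0651 0.0531]
  lip in bin 0.1094 -0.0002 0.015 dhead 0.06
[[-0.04, 0.05, -0.03], [-0.17, 0.05, 0.08], [-0.28, 0.05, 0.2], [-0.37, 0.05, 0.31], [-0.43, 0.05, 0.42], [-0.46, 0.05, 0.53]]
[[0.0, 0.001, 0.002], [0.0, -0.02, 0.002], [0.0, -0.042, 0.002], [0.0, -0.066, 0.002], [0.0, -0.091, 0.002], [0.0, -0.116, 0.002]]
```

View pics/a8.png

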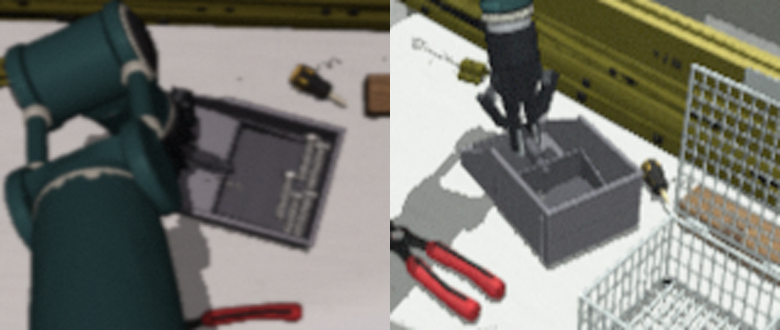

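>>> play_rows(slide=[[-0.1,0,0],[-0.2,0,0.08],[-0.3,0,0.2],[-0.4,0,0.3],[-0.45,0,0.42],[-0.48,0,0.53]], delta_rot=[[0,0,0],[0,-0.02,0],[0,-0.042,0],[0,-0.066,0],[0,-0.09,0],[0,-0.116,0]])

```text
time: 11.17
tool_pos: [0.5816, 0.0562, 0.0378]
tcp_rot: [2.253, 1.751, -0.471]
wrist_force: [0.2, -0.0, -3.5]
width: 0.193
```

```bash
python3 look.py a9 ts; python3 - <<'E'
from plan import *
B=BIN[2]
rows([lip(binp(.119,0,z),B,p) for z,p in ((.030,-.22),(.034,-.26),(.040,-.31),(.046,-.36),(.052,-.4))])
E
```

```text
11.1667 [ 0.257  0.429  1.847 -0.399  1.109  0.73 ] F [ 0.2 -0.  -3.5] M [ 0.85 -0.24 -0.  ] 0.19306000584531313
head -104.3 pitch -0.212 roll -0.002 lip [ 0.5405 -0.1048  0.0302] grip [0.5824 0.0595 0.048 ]
  lip in bin 0.1187 -0.001 0.0302 dhead 0.12
[[-0.05, 0.14, 0.15], [0.07, 0.14, 0.39], [0.14, 0.14, 0.61], [0.17, 0.14, 0.85], [0.12, 0.14, 0.93]]
[[-0.001, -0.009, 0.004], [-0.001, -0.049, 0.004], [-0.001, -0.099, 0.004], [-0.001, -0.149, 0.004], [-0.001, -0.189, 0.004]]
```

View pics/a9.png

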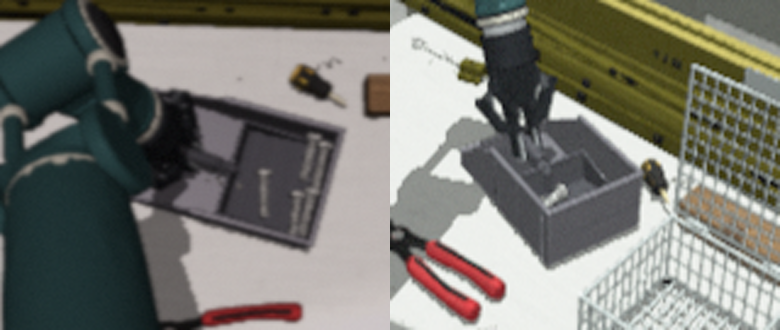

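>>> play_rows(slide=[[-0.05,0.1,0.1],[0.05,0.1,0.3],[0.1,0.1,0.5],[0.12,0.1,0.7],[0.1,0.1,0.85],[0.1,0.1,0.85]], delta_rot=[[0,-0.02,0],[0,-0.05,0],[0,-0.1,0],[0,-0.15,0],[0,-0.2,0],[0,-0.22,0]])

```text
time: 11.77
tool_pos: [0.5818, 0.055, 0.028]
tcp_rot: [2.107, 1.642, -0.693]
wrist_force: [0.5, 1.0, -4.2]
width: 0.196
```

```bash
python3 look.py a10 ts; python3 - <<'E'
from plan import *
B=BIN[2]; A=scoop_now()
rows([lip(binp(.116,0,z),B,p) for z,p in ((.056,-.43),(.064,-.45))]+[lip(binp(.112,0,z),B,-.45) for z in (.075,.09,.11,.135,.165,.19,.21)])
E
```

```text
11.7667 [ 0.339  0.546  1.775 -0.542  1.257  0.873] F [ 0.5  1.  -4.2] M [ 0.99 -0.27  0.03] 0.1963813646240142
head -104.1 pitch -0.434 roll -0.004 lip [ 0.5418 -0.1037  0.0573] grip [0.5831 0.0604 0.0372]
  lip in bin 0.1174 -0.0 0.0573 dhead 0.31
[[0.15, 0.08, -0.02], [-0.17, 0.08, -0.37], [-0.5, 0.07, -1.49], [-1.38, 0.07, -2.71], [-2.56, 0.06, -4.32], [-4.04, 0.05, -6.34], [-5.8, 0.04, -8.76], [-7.28, 0.03, -10.78], [-8.46, 0.02, -12.4]]
[[-0.0, 0.002, 0.006], [-0.0, -0.018, 0.006], [-0.0, -0.018, 0.006], [-0.0, -0.018, 0.006], [-0.0, -0.018, 0.006], [-0.0, -0.018, 0.006], [-0.0, -0.018, 0.006], [-0.0, -0.018, 0.006], [-0.0, -0.018, 0.006]]
```

View pics/a10.png

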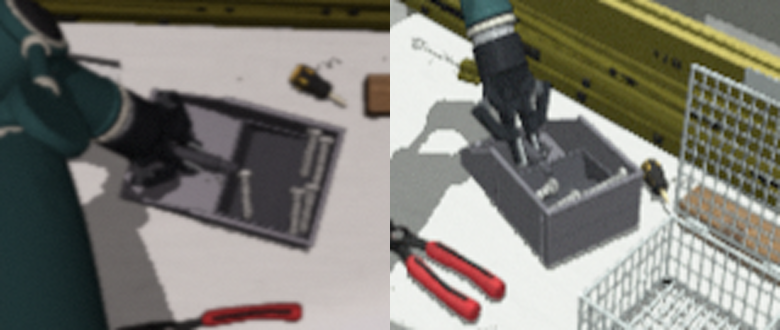

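```bash
python3 - <<'E'
from plan import *
B=BIN[2]; A=scoop_now()
rows([lip(binp(x,0,z),B,p) for x,z,p in ((.117,.062,-.45),(.116,.068,-.49),(.115,.075,-.53),(.115,.082,-.57),(.114,.09,-.61),(.113,.098,-.65),(.113,.104,-.65))])
E
```

```text
[[-0.14, 0.08, -0.15], [-0.14, 0.08, -0.08], [-0.23, 0.08, -0.09], [-0.42, 0.07, -0.03], [-0.61, 0.07, -0.1], [-0.84, 0.07, -0.16], [-1.19, 0.07, -0.64]]
[[-0.0, -0.018, 0.006], [-0.0, -0.058, 0.006], [-0.0, -0.098, 0.006], [-0.0, -0.138, 0.006], [0.0, -0.178, 0.006], [0.0, -0.218, 0.006], [0.0, -0.218, 0.006]]
```

>>> play_rows(slide=[[-0.1,0.1,-0.1],[-0.1,0.1,-0.1],[-0.2,0.1,-0.1],[-0.4,0.1,-0.1],[-0.6,0.1,-0.1],[-0.8,0.1,-0.2],[-1.2,0.1,-0.6]], delta_rot=[[0,-0.02,0.006],[0,-0.06,0.006],[0,-0.1,0.006],[0,-0.14,0.006],[0,-0.18,0.006],[0,-0.22,0.006],[0,-0.22,0.006]])

```text
time: 12.45
tool_pos: [0.5807, 0.0491, 0.0387]
tcp_rot: [1.956, 1.518, -0.889]
wrist_force: [-0.3, -0.1, -3.8]
width: 0.197
```

```bash
python3 look.py a11 ts
```

```text
12.45 [ 0.396  0.644  1.706 -0.65   1.431  0.959] F [-0.3 -0.1 -3.8] M [ 1.16 -0.22  0.01] 0.1969481181401388
head -104.3 pitch -0.653 roll -0.002 lip [ 0.5427 -0.0995  0.1028] grip [0.5826 0.0563 0.0464]
  lip in bin 0.1131 -0.0002 0.1028 dhead 0.07
```

View pics/a11.png

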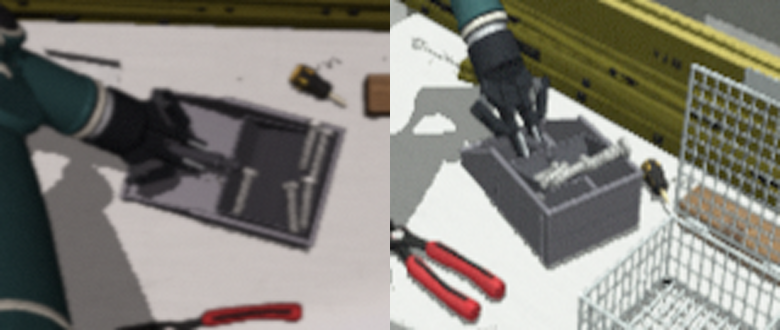

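```bash
python3 - <<'E'
from plan import *
A=scoop_now(); 
p=cam('top'); C=cloud(p); save(p,'t12')
# sample points inside bin in bin frame
c,s=np.cos(BIN[2]),np.sin(BIN[2])
P=C[120:260,240:400]; d=P[...,:2]-BIN[:2]; x=d@[c,s]; y=d@[-s,c]; z=P[...,2]
for yy in (-.03,0.0,.03):
    for xx in np.arange(-.02,.125,.01):
        m=(abs(x-xx)<.004)&(abs(y-yy)<.006)
        if m.any(): print('y%.2f x%.2f z med %.3f min %.3f max %.3f'%(yy,xx,np.median(z[m]),z[m].min(),z[m].max()))
cv2.imwrite('pics/t12c.png',cv2.resize(p['image'][130:240,290:400,::-1],None,fx=6,fy=5.4,interpolation=cv2.INTER_CUBIC))
E
```

```text
y-0.03 x-0.02 z med 0.004 min 0.001 max 0.007
y-0.03 x-0.01 z med 0.004 min 0.001 max 0.006
y-0.03 x0.00 z med 0.071 min 0.002 max 0.075
y-0.03 x0.01 z med 0.059 min 0.055 max 0.065
y-0.03 x0.02 z med 0.054 min 0.046 max 0.058
y-0.03 x0.03 z med 0.050 min 0.047 max 0.060
y-0.03 x0.04 z med 0.053 min 0.048 max 0.058
y-0.03 x0.05 z med 0.061 min 0.058 max 0.086
y-0.03 x0.06 z med 0.083 min 0.062 max 0.094
y-0.03 x0.07 z med 0.091 min 0.078 max 0.093
y-0.03 x0.08 z med 0.085 min 0.077 max 0.090
y-0.03 x0.09 z med 0.092 min 0.086 max 0.107
y-0.03 x0.10 z med 0.111 min 0.108 max 0.113
y-0.03 x0.11 z med 0.103 min 0.100 max 0.108
y-0.03 x0.12 z med 0.082 min 0.035 max 0.084
y0.00 x-0.02 z med 0.068 min 0.003 max 0.074
y0.00 x-0.01 z med 0.062 min 0.001 max 0.070
y0.00 x0.00 z med 0.072 min 0.002 max 0.075
y0.00 x0.01 z med 0.068 min 0.053 max 0.076
y0.00 x0.02 z med 0.059 min 0.045 max 0.066
y0.00 x0.03 z med 0.064 min 0.048 max 0.070
y0.00 x0.04 z med 0.054 min 0.052 max 0.057
y0.00 x0.05 z med 0.062 min 0.058 max 0.068
y0.00 x0.06 z med 0.069 min 0.065 max 0.071
y0.00 x0.07 z med 0.075 m
[... 201 characters left out ...]
x0.12 z med 0.082 min 0.038 max 0.086
y0.03 x-0.02 z med 0.006 min 0.000 max 0.009
y0.03 x-0.01 z med 0.004 min -0.001 max 0.010
y0.03 x0.00 z med 0.073 min 0.006 max 0.075
y0.03 x0.01 z med 0.061 min 0.051 max 0.067
y0.03 x0.02 z med 0.050 min 0.044 max 0.052
y0.03 x0.03 z med 0.046 min 0.042 max 0.052
y0.03 x0.04 z med 0.051 min 0.050 max 0.057
y0.03 x0.05 z med 0.061 min 0.056 max 0.065
y0.03 x0.06 z med 0.069 min 0.063 max 0.072
y0.03 x0.07 z med 0.076 min 0.073 max 0.080
y0.03 x0.08 z med 0.098 min 0.079 max 0.104
y0.03 x0.09 z med 0.096 min 0.087 max 0.108
y0.03 x0.10 z med 0.111 min 0.107 max 0.113
y0.03 x0.11 z med 0.103 min 0.099 max 0.106
y0.03 x0.12 z med 0.082 min 0.039 max 0.088
```

View pics/t12c.png

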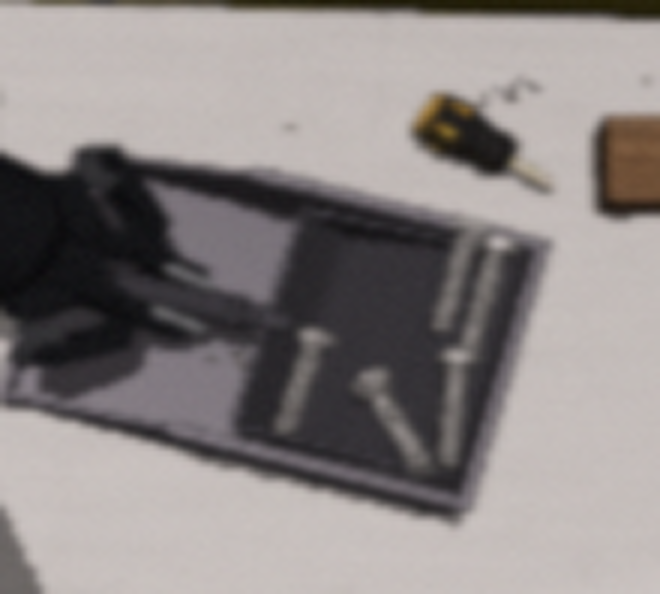

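```bash
python3 - <<'E'
from plan import *
B=BIN[2]; A=scoop_now()
rows([lip(binp(.113,0,z),B,p) for z,p in ((.11,-.69),(.12,-.74),(.13,-.79),(.138,-.82),(.138,-.82))])
E
```

```text
[[-0.11, -0.11, 0.23], [-0.55, -0.11, 0.34], [-1.02, -0.11, 0.46], [-1.47, -0.1, 0.41], [-1.47, -0.1, 0.41]]
[[0.001, -0.04, -0.002], [0.001, -0.09, -0.002], [0.001, -0.14, -0.002], [0.001, -0.17, -0.002], [0.001, -0.17, -0.002]]
```

>>> play_rows(slide=[[-0.1,0,0.1],[-0.6,0,0.2],[-1.1,0,0.2],[-1.6,0,0.1],[-1.6,0,0.1]], delta_rot=[[0,-0.04,0],[0,-0.09,0],[0,-0.14,0],[0,-0.17,0],[0,-0.17,0]])

```text
time: 13.02
tool_pos: [0.5792, 0.0378, 0.0523]
tcp_rot: [1.833, 1.419, -1.023]
wrist_force: [-0.1, -0.5, -4.2]
width: 0.196
```

```bash
python3 look.py a13 ts
```

```text
13.0167 [ 0.42   0.71   1.668 -0.73   1.559  1.   ] F [-0.1 -0.5 -4.2] M [ 1.14 -0.35 -0.01] 0.1956591647412703
head -104.5 pitch -0.820 roll 0.003 lip [ 0.544  -0.0984  0.1411] grip [0.5813 0.0461 0.0588]
  lip in bin 0.1117 0.0008 0.1411 dhead -0.14
```

View pics/a13.png

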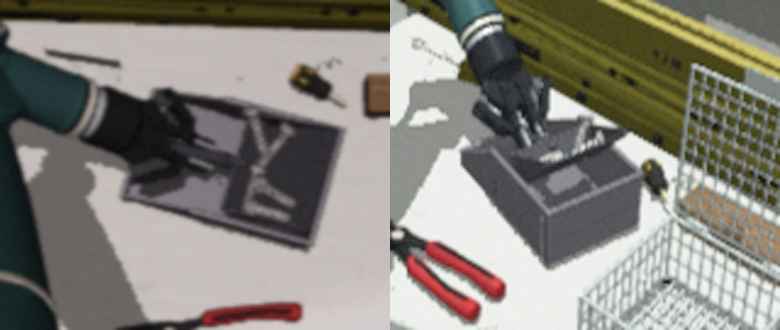

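```bash
python3 - <<'E'
from plan import *
A=scoop_now(); r=np.radians
W0=lip([.544,-.095,.20],r(-104.4),-.72)
W1=lip([.50,-.10,.245],r(-95),-.6)
rows(interp(A,W0,5,False)+interp(W0,W1,5))
E
```

```text
[[-1.12, -0.02, -0.97], [-2.25, -0.05, -1.93], [-3.38, -0.07, -2.89], [-4.51, -0.09, -3.85], [-5.65, -0.11, -4.81], [-6.25, -0.81, -5.08], [-7.71, -2.46, -5.72], [-9.46, -4.44, -6.45], [-10.95, -6.1, -7.04], [-11.58, -6.79, -7.29]]
[[0.0, 0.02, -0.0], [0.0, 0.039, -0.001], [0.001, 0.059, -0.001], [0.001, 0.078, -0.002], [0.001, 0.098, -0.002], [-0.012, 0.111, -0.013], [-0.045, 0.14, -0.038], [-0.083, 0.176, -0.068], [-0.115, 0.205, -0.093], [-0.128, 0.218, -0.103]]
```

>>> play_rows(slide=[[-1.1,0,-1],[-2.2,0,-1.9],[-3.4,-0.1,-2.9],[-4.5,-0.1,-3.8],[-5.6,-0.1,-4.8],[-6.3,-0.8,-5.1],[-7.7,-2.5,-5.7],[-9.5,-4.4,-6.4],[-11,-6.1,-7],[-11.6,-6.8,-7.3],[-11.6,-6.8,-7.3]], delta_rot=[[0,0.02,0],[0,0.04,0],[0,0.06,0],[0,0.08,0],[0,0.1,0],[-0.012,0.11,-0.013],[-0.045,0.14,-0.038],[-0.083,0.176,-0.068],[-0.115,0.205,-0.093],[-0.128,0.218,-0.103],[-0.128,0.218,-0.103]])

```text
time: 14.03
tool_pos: [0.5126, 0.0562, 0.1925]
tcp_rot: [1.84, 1.682, -0.769]
wrist_force: [0.6, -0.7, -3.9]
width: 0.195
```

```bash
python3 look.py x;  python3 - <<'E'
from plan import *
A=scoop_now(); r=np.radians
W=lip([.476,-.30,.18],r(-88.3),-.4)
rows(interp(A,W,11))
E
```

```text
14.0333 [ 0.469  0.275  1.882 -0.655  1.496  0.785] F [ 0.6 -0.7 -3.9] M [ 0.98 -0.14  0.06] 0.19474315093338143
head -95.2 pitch -0.597 roll 0.005 lip [ 0.4986 -0.1     0.2479] grip [0.5131 0.0631 0.2007]
  lip in bin 0.1246 -0.0428 0.2479 dhead 9.21
[[-0.25, -0.06, 0.38], [-0.94, -0.21, 1.42], [-1.98, -0.45, 2.97], [-3.27, -0.74, 4.9], [-4.71, -1.06, 7.05], [-6.21, -1.4, 9.28], [-7.67, -1.72, 11.45], [-8.99, -2.01, 13.4], [-10.06, -2.25, 14.98], [-10.77, -2.4, 16.04], [-11.04, -2.46, 16.42]]
[[-0.002, 0.005, -0.002], [-0.006, 0.017, -0.008], [-0.013, 0.036, -0.017], [-0.022, 0.059, -0.028], [-0.031, 0.085, -0.04], [-0.041, 0.112, -0.053], [-0.051, 0.137, -0.065], [-0.059, 0.161, -0.076], [-0.066, 0.179, -0.085], [-0.071, 0.192, -0.091], [-0.072, 0.197, -0.093]]
```

>>> play_rows(slide=[[-0.3,-0.1,0.4],[-1,-0.2,1.4],[-2,-0.4,3],[-3.3,-0.7,4.9],[-4.7,-1.1,7],[-6.2,-1.4,9.3],[-7.7,-1.7,11.4],[-9,-2,13.4],[-10.1,-2.2,15],[-10.8,-2.4,16],[-11,-2.5,16.4],[-11,-2.5,16.4]], delta_rot=[[0,0.005,-0.002],[-0.006,0.017,-0.008],[-0.013,0.036,-0.017],[-0.022,0.06,-0.028],[-0.031,0.085,-0.04],[-0.041,0.112,-0.053],[-0.051,0.137,-0.065],[-0.06,0.16,-0.076],[-0.066,0.18,-0.085],[-0.071,0.192,-0.091],[-0.072,0.197,-0.093],[-0.072,0.197,-0.093]])

```text
time: 15.03
tool_pos: [0.469, -0.1369, 0.1551]
tcp_rot: [1.853, 1.904, -0.575]
wrist_force: [1.1, 0.0, -3.2]
width: 0.193
```

```bash
python3 look.py x;  python3 - <<'E'
from plan import *
p=cam('scene'); cv2.imwrite('pics/s14.png',cv2.resize(p['image'][100:330,270:500,::-1],(600,600),interpolation=cv2.INTER_CUBIC))
p=cam('top'); cv2.imwrite('pics/t14.png',cv2.resize(p['image'][130:290,340:500,::-1],(600,600),interpolation=cv2.INTER_CUBIC))
A=scoop_now(); r=np.radians; h=r(-88.3)
L=[(-.30,.165,-.2),(-.305,.15,0.),(-.31,.13,.2),(-.31,.11,.4),(-.31,.09,.55),(-.31,.08,.7),(-.31,.075,.82),(-.31,.075,.94),(-.31,.08,1.06),(-.31,.08,1.15)]
rows([lip([.476,y,z],h,p) for y,z,p in L])
E
```

```text
15.0333 [ 0.063  0.012  2.175 -0.686  1.096  0.404] F [ 1.1  0.  -3.2] M [ 0.92  0.04 -0.03] 0.19281053730416897
head -88.4 pitch -0.400 roll -0.003 lip [ 0.4733 -0.3015  0.1787] grip [ 0.4689 -0.1317  0.1645]
  lip in bin 0.326 -0.0172 0.1787 dhead 15.96
[[-0.96, 0.06, -1.63], [-2.8, 0.04, -2.53], [-4.8, 0.03, -2.51], [-6.71, 0.03, -2.19], [-8.01, 0.03, -1.13], [-9.92, 0.04, -0.53], [-11.63, 0.04, -0.03], [-13.6, 0.04, 0.3], [-15.8, 0.04, 0.44], [-17.18, 0.04, 1.01]]
[[-0.002, 0.199, -0.001], [-0.002, 0.399, -0.001], [-0.002, 0.599, -0.001], [-0.002, 0.799, -0.001], [-0.002, 0.949, -0.001], [-0.002, 1.099, -0.002], [-0.001, 1.219, -0.002], [-0.001, 1.339, -0.002], [-0.001, 1.459, -0.002], [-0.001, 1.549, -0.002]]
```

View pics/t14.png

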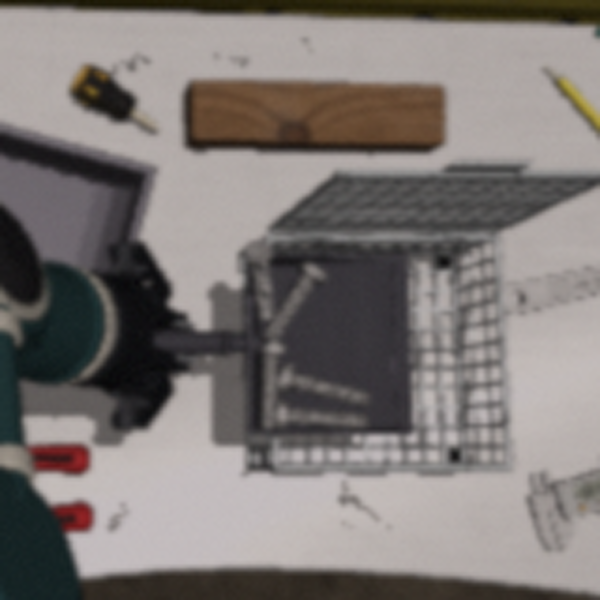

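View pics/s14.png

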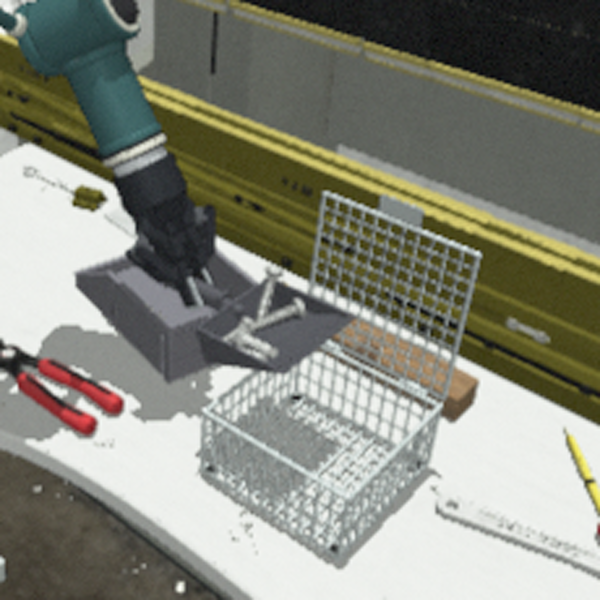

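```bash
python3 - <<'E'
from plan import *
r=np.radians; h=r(-88.3)
ps=np.arange(-.285,1.1,.115)[:12]
zs=np.interp(ps,[-.4,0,.4,.6,1.2],[.178,.145,.10,.085,.075])
rows([lip([.476,-.302,z],h,p) for z,p in zip(zs,ps)]); print(ps)
E
```

```text
[[-0.51, 0.06, -0.65], [-1.1, 0.06, -1.41], [-1.86, 0.05, -2.04], [-2.67, 0.05, -2.35], [-3.52, 0.05, -2.36], [-4.48, 0.05, -2.18], [-5.55, 0.06, -1.81], [-6.91, 0.06, -1.58], [-8.43, 0.06, -1.3], [-10.24, 0.06, -1.18], [-12.03, 0.06, -0.85], [-13.79, 0.06, -0.3]]
[[-0.002, 0.114, -0.0], [-0.002, 0.229, -0.001], [-0.002, 0.344, -0.001], [-0.002, 0.459, -0.001], [-0.002, 0.574, -0.001], [-0.002, 0.689, -0.001], [-0.002, 0.804, -0.001], [-0.002, 0.919, -0.001], [-0.002, 1.034, -0.002], [-0.001, 1.149, -0.002], [-0.001, 1.264, -0.002], [-0.001, 1.379, -0.002]]
[-0.285 -0.17  -0.055  0.06   0.175  0.29   0.405  0.52   0.635  0.75
  0.865  0.98 ]
```

>>> play_rows(slide=[[-0.5,0.1,-0.7],[-1.1,0.1,-1.4],[-1.9,0.1,-2],[-2.7,0.1,-2.3],[-3.5,0.1,-2.4],[-4.5,0.1,-2.2],[-5.5,0.1,-1.8],[-6.9,0.1,-1.6],[-8.4,0.1,-1.3],[-10.2,0.1,-1.2],[-12,0.1,-0.9],[-13.8,0.1,-0.3]], delta_rot=[[0,0.115,0],[0,0.23,0],[0,0.345,0],[0,0.46,0],[0,0.575,0],[0,0.69,0],[0,0.805,0],[0,0.92,0],[0,1.035,0],[0,1.15,0],[0,1.265,0],[0,1.38,0]])

```text
time: 16.13
tool_pos: [0.4757, -0.2492, 0.2375]
tcp_rot: [-1.73, -1.784, -0.715]
wrist_force: [0.3, -0.1, -1.3]
width: 0.191
```

```bash
python3 look.py x;  cat > bk.py <<'E'
from plan import *
n=sys.argv[1]
p=cam('scene'); a=cv2.resize(p['image'][100:330,270:500,::-1],(400,500),interpolation=cv2.INTER_CUBIC)
p=cam('top'); b=cv2.resize(p['image'][130:290,340:500,::-1],(400,500),interpolation=cv2.INTER_CUBIC)
cv2.imwrite('pics/%s.png'%n,np.hstack([a,b]))
E
python3 bk.py b15
```

```text
16.1333 [-0.828  0.36   1.672  0.487  1.735 -0.935] F [ 0.3 -0.1 -1.3] M [-0.48 -0.02 -0.07] 0.1906358067456477
head -88.2 pitch 0.983 roll 0.000 lip [ 0.4774 -0.3032  0.0802] grip [ 0.4759 -0.2574  0.2444]
  lip in bin 0.3266 -0.0128 0.0802 dhead 16.17
```

View pics/b15.png

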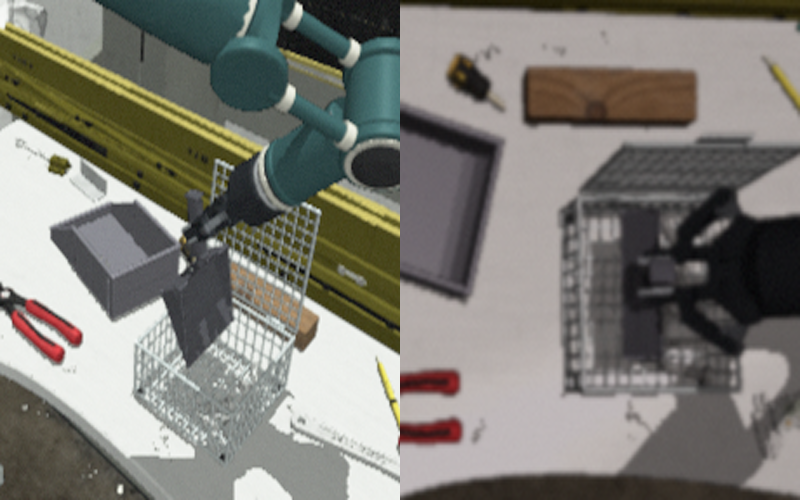

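```bash
python3 - <<'E'
from plan import *
A=scoop_now(); r=np.radians
U=A.copy(); U[2,3]+=.09
W=lip([.476,-.26,.22],r(-88.3),.1)
rows(interp(A,U,3,False)+interp(U,W,9,False))
E
```

```text
[[2.12, -0.03, -2.12], [4.25, -0.05, -4.24], [6.37, -0.08, -6.36], [7.61, -0.07, -4.97], [8.76, -0.06, -3.53], [9.8, -0.05, -2.05], [10.74, -0.04, -0.54], [11.57, -0.02, 0.98], [12.28, -0.01, 2.52], [12.89, 0.0, 4.06], [13.39, 0.02, 5.59], [13.78, 0.03, 7.09]]
[[-0.0, -0.0, 0.0], [-0.0, -0.0, 0.0], [-0.0, -0.0, 0.0], [-0.001, -0.098, -0.001], [-0.002, -0.197, -0.001], [-0.002, -0.295, -0.002], [-0.003, -0.394, -0.003], [-0.004, -0.492, -0.004], [-0.005, -0.59, -0.004], [-0.005, -0.689, -0.005], [-0.006, -0.787, -0.006], [-0.007, -0.886, -0.007]]
```

>>> play_rows(slide=[[2.1,0,-2.1],[4.2,0,-4.2],[6.4,-0.1,-6.4],[7.6,-0.1,-5],[8.8,-0.1,-3.5],[9.8,0,-2],[10.7,0,-0.5],[11.6,0,1],[12.3,0,2.5],[12.9,0,4.1],[13.4,0,5.6],[13.8,0,7.1]], delta_rot=[[0,0,0],[0,0,0],[0,0,0],[0,-0.1,0],[0,-0.2,0],[0,-0.3,0],[0,-0.39,0],[0,-0.49,0],[0,-0.59,0],[0,-0.69,0],[0,-0.79,0],[0,-0.89,0]])

```text
time: 17.23
tool_pos: [0.4717, -0.1026, 0.2804]
tcp_rot: [2.135, 2.196, -0.122]
wrist_force: [0.2, 0.2, -2.6]
width: 0.191
```

```bash
python3 look.py x; python3 - <<'E'
from plan import *
A=scoop_now(); r=np.radians
W=lip([.53,.05,.20],r(-75),.05); Z=Tsc([.52,.36,.12],r(-42),0)
rows(interp(A,W,8,False)+interp(W,Z,10,False)[:4])
E
```

```text
17.2333 [-0.19  -0.143  1.962 -0.112  1.304 -0.19 ] F [ 0.2  0.2 -2.6] M [ 0.19  0.04 -0.03] 0.1913258858667622
head -88.4 pitch 0.089 roll -0.003 lip [ 0.4759 -0.2589  0.224 ] grip [ 0.4717 -0.1024  0.2911]
  lip in bin 0.2841 -0.0252 0.224 dhead 16.0
[[3.86, 0.32, -0.05], [7.72, 0.65, -0.1], [11.56, 0.97, -0.15], [15.4, 1.3, -0.19], [19.22, 1.62, -0.24], [23.04, 1.95, -0.28], [26.85, 2.27, -0.33], [30.65, 2.6, -0.37], [33.17, 2.13, 0.24], [35.65, 1.67, 0.85], [38.1, 1.22, 1.47], [40.51, 0.78, 2.09]]
[[-0.004, -0.005, -0.029], [-0.008, -0.01, -0.058], [-0.013, -0.015, -0.087], [-0.017, -0.02, -0.116], [-0.021, -0.025, -0.144], [-0.025, -0.029, -0.173], [-0.029, -0.034, -0.202], [-0.033, -0.039, -0.231], [-0.043, -0.044, -0.288], [-0.052, -0.049, -0.345], [-0.062, -0.053, -0.402], [-0.071, -0.058, -0.459]]
```

```bash
python3 bk.py b16; python3 look.py x
```

```text
17.3333 [-0.183 -0.141  1.965 -0.108  1.306 -0.193] F [-0.4 -0.1 -1.3] M [0.18 0.01 0.03] 0.195443455871525
head -88.0 pitch 0.094 roll -0.009 lip [ 0.4755 -0.2539  0.2206] grip [ 0.4704 -0.0977  0.2886]
  lip in bin 0.2794 -0.0269 0.2206 dhead 16.44
```

View pics/b16.png

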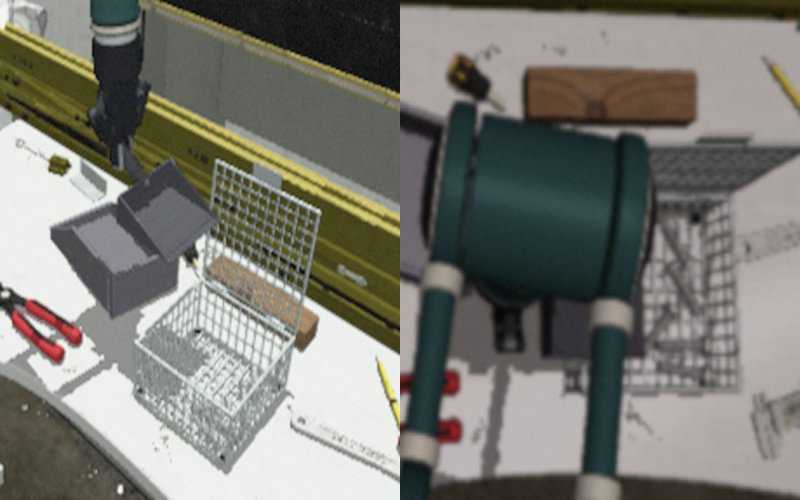

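Pan is empty (dark, no bolts; force 1.3 N), bolts show through the basket wires. Carry the scoop back.

>>> play_rows(slide=[[2,0.2,0],[5,0.4,-0.1],[9,0.7,-0.1],[13,1,-0.2],[17,1.4,-0.2],[21,1.7,-0.3],[25,2.1,-0.3],[29,2.4,-0.3],[31.5,2.4,0],[34,2,0.5],[37,1.5,1.2],[39,1,1.8]], delta_rot=[[-0.002,-0.003,-0.015],[-0.005,-0.007,-0.04],[-0.01,-0.012,-0.07],[-0.014,-0.017,-0.1],[-0.018,-0.022,-0.13],[-0.023,-0.027,-0.16],[-0.027,-0.032,-0.19],[-0.031,-0.037,-0.22],[-0.038,-0.042,-0.26],[-0.047,-0.046,-0.31],[-0.057,-0.05,-0.37],[-0.066,-0.055,-0.43]])

```text
time: 18.33
tool_pos: [0.4656, 0.2909, 0.2192]
tcp_rot: [1.563, 2.565, -0.123]
wrist_force: [0.7, 0.2, -1.2]
width: 0.195
```

```bash
python3 bk.py b17; python3 look.py x; python3 - <<'E'
from plan import *
A=scoop_now(); r=np.radians
p=cam('top'); save(p,'t17'); print([ (q['conf'],q['at']) for q in landmark_of('bolt0',p)])
Z=Tsc([.52,.365,.06],r(-42),0)
rows(interp(A,Z,11))
E
```

```text
18.4333 [ 0.611  0.057  1.891 -0.166  1.222  0.193] F [-0.3 -0.5 -0.7] M [ 0.18  0.12 -0.02] 0.19515024782921225
head -62.7 pitch 0.041 roll -0.002 lip [0.5369 0.1494 0.1689] grip [0.4637 0.2914 0.2286]
  lip in bin -0.1266 -0.0677 0.1689 dhead 41.72
[(0.6, [452.0, 242.7]), (0.54, [446.3, 208.0]), (0.54, [453.5, 223.2]), (0.5, [443.4, 235.4]), (0.43, [450.8, 247.3])]
[[0.67, 0.06, 0.31], [1.7, 0.35, 0.89], [3.24, 0.79, 1.76], [5.12, 1.32, 2.84], [7.19, 1.92, 4.04], [9.32, 2.55, 5.29], [11.34, 3.15, 6.5], [13.14, 3.7, 7.6], [14.59, 4.15, 8.48], [15.54, 4.45, 9.07], [15.89, 4.56, 9.29]]
[[-0.0, 0.0, -0.013], [-0.005, -0.002, -0.035], [-0.011, -0.006, -0.069], [-0.019, -0.011, -0.111], [-0.028, -0.016, -0.158], [-0.037, -0.022, -0.206], [-0.045, -0.027, -0.253], [-0.053, -0.032, -0.294], [-0.06, -0.036, -0.328], [-0.064, -0.039, -0.351], [-0.065, -0.039, -0.359]]
```

View pics/b17.png

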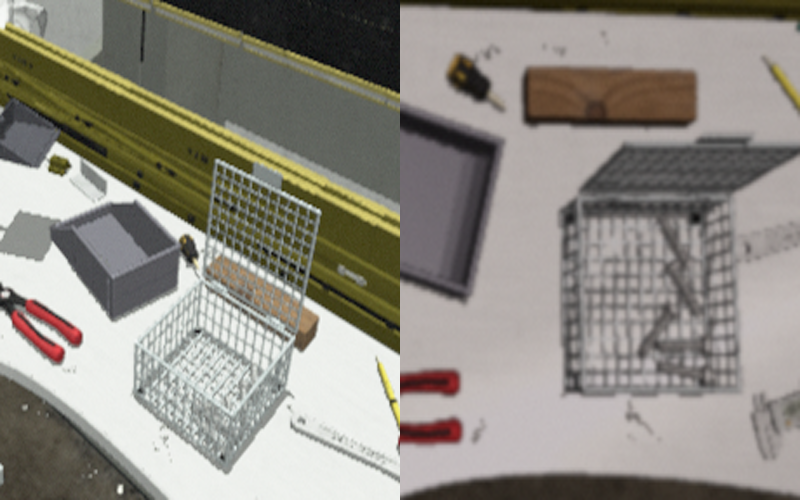

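Network finds five bolts, all at the basket's far half (pixels 443–454, 208–247); bin empty. Now set the scoop down.

>>> play_rows(slide=[[0.7,0.1,0.3],[1.7,0.3,0.9],[3.2,0.8,1.8],[5.1,1.3,2.8],[7.2,1.9,4],[9.3,2.5,5.3],[11.3,3.1,6.5],[13.1,3.7,7.6],[14.6,4.1,8.5],[15.5,4.4,9],[15.9,4.5,9.3],[15.9,4.5,9.3]], delta_rot=[[0,0,-0.013],[-0.005,-0.002,-0.035],[-0.011,-0.006,-0.07],[-0.019,-0.011,-0.11],[-0.028,-0.016,-0.16],[-0.037,-0.022,-0.206],[-0.045,-0.027,-0.253],[-0.053,-0.032,-0.294],[-0.06,-0.036,-0.328],[-0.064,-0.04,-0.35],[-0.065,-0.04,-0.36],[-0.065,-0.04,-0.36]])

```text
time: 19.53
tool_pos: [0.4402, 0.4358, 0.1011]
tcp_rot: [1.055, 2.759, -0.109]
wrist_force: [-0.0, 0.1, -2.2]
width: 0.191
```

```bash
python3 look.py x; python3 - <<'E'
from plan import *
A=scoop_now(); r=np.radians
rows([Tsc([.52,.365,z],r(-42),0) for z in (.04,.02,.01,.004,.001,-.001)])
E
```

```text
19.5333 [ 0.849  0.287  1.858 -0.236  1.014  0.136] F [-0.   0.1 -2.2] M [0.14 0.16 0.01] 0.1905316114917059
head -41.9 pitch -0.000 roll -0.002 lip [0.5599 0.3284 0.0588] grip [0.4394 0.4366 0.1118]
  lip in bin -0.3056 -0.0899 0.0588 dhead 62.52
[[0.29, 0.08, 1.86], [0.68, 0.09, 3.82], [0.88, 0.09, 4.8], [1.0, 0.09, 5.39], [1.06, 0.09, 5.68], [1.1, 0.09, 5.88]]
[[-0.002, 0.001, 0.003], [-0.002, 0.001, 0.003], [-0.002, 0.001, 0.003], [-0.002, 0.001, 0.003], [-0.002, 0.001, 0.003], [-0.002, 0.001, 0.003]]
```

>>> play_rows(slide=[[0.3,0,1.9],[0.6,0,3.6],[0.9,0,4.8],[1,0,5.4],[1.05,0,5.7],[1.05,0,5.7],[1.05,0,5.7]], delta_rot=[[0,0,0],[0,0,0],[0,0,0],[0,0,0],[0,0,0],[0,0,0],[0,0,0]])

```text
time: 20.12
tool_pos: [0.4416, 0.4355, 0.0441]
tcp_rot: [1.056, 2.759, -0.107]
wrist_force: [-0.1, 0.2, -0.4]
width: 0.197
```

```bash
python3 look.py x
```

```text
20.1167 [ 0.847  0.356  1.89  -0.253  0.914  0.164] F [-0.1  0.2 -0.4] M [0.14 0.16 0.03] 0.19727368095244785
head -41.9 pitch -0.001 roll -0.001 lip [0.5613 0.3281 0.0019] grip [0.4407 0.4363 0.0548]
  lip in bin -0.3057 -0.0885 0.0019 dhead 62.51
```

>>> play_rows(slide=[[0,0,0.1],[0,0,0.1],[0,0,0.1],[0,0,0.1],[0,0,0],[0,0,-2],[0,0,-5],[0,0,-9],[0,0,-13],[0,0,-16]], delta_rot=[[0,0,0],[0,0,0],[0,0,0],[0,0,0],[0,0,0],[0,0,0],[0,0,0],[0,0,0],[0,0,0],[0,0,0]], hand=0.6)

```text
time: 20.95
tool_pos: [0.4183, 0.4578, 0.2046]
tcp_rot: [1.055, 2.758, -0.102]
wrist_force: [0.1, 1.2, -0.6]
width: 0.6
```

```bash
python3 - <<'E'
from plan import *
s=read_state(); print(s['time'],s['q'],s['tool_pos'],s['tcp_rot'],s['wrist_force'],s['width'])
p=cam('wrist'); save(p,'w20')
p=cam('scene'); save(p,'s20')
for t in('lid_tab','basket_hinge'): print(t,[(q['conf'],q['at'],xyz(p,*q['at'],1)) for q in landmark_of(t,p)[:2]])
E
```

```text
20.95 [ 0.89882249  0.19408211  1.76689058 -0.21411861  1.19807009  0.13899704] [0.41827223 0.45782723 0.2045709 ] [ 1.0553607   2.75772616 -0.10233757] [ 0.10816604  1.23198002 -0.55271452] 0.599744753626192
lid_tab [(0.91, [420.8, 180.7], array([ 0.57625886, -0.30004469,  0.29450973])), (0.39, [411.4, 284.8], array([ 0.43145688, -0.3987869 ,  0.0788355 ]))]
basket_hinge [(0.57, [411.0, 239.8], array([ 0.5638503 , -0.30626525,  0.09906807]))]
```

View pics/w20.png

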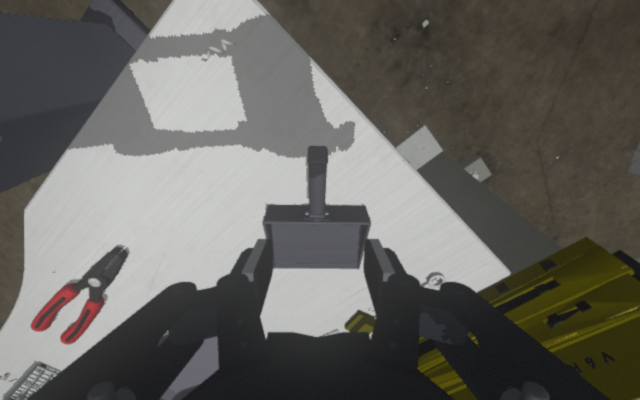

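```bash
cat > tp.py <<'E'
from plan import *
def tool(pos,yang,pitch=0):
    y=np.radians(yang); Ry=np.array([np.cos(y),np.sin(y),0]); z=np.array([0,0,-1.]); x=np.cross(Ry,z)
    T=np.eye(4); T[:3,:3]=np.c_[x,Ry,z]@R.from_euler('y',pitch).as_matrix(); T[:3,3]=pos; return T
def trows(tg):
    T0=T_tool(); S=[];Rv=[]
    for t in tg:
        d=np.linalg.inv(T0)@t; S.append((d[:3,3]*100).round(1).tolist()); Rv.append(R.from_matrix(d[:3,:3]).as_rotvec().round(3).tolist())
    print(S);print(Rv)
E
python3 - <<'E'
from tp import *
A=T_tool(); M=tool([.46,.36,.37],40); E=tool([.625,-.305,.37],-10)
L=interp(A,M,4,False)+interp(M,E,18,False)
trows(L[:12])
E
```

```text
[[-3.2, -1.1, -3.6], [-6.4, -2.2, -7.3], [-9.6, -3.3, -10.9], [-12.7, -4.5, -14.5], [-15.8, -6.6, -13.9], [-18.9, -8.7, -13.3], [-22.0, -10.9, -12.7], [-25.1, -13.0, -12.0], [-28.2, -15.2, -11.4], [-31.3, -17.3, -10.8], [-34.3, -19.4, -10.2], [-37.4, -21.6, -9.6]]
[[0.004, 0.05, 0.035], [0.008, 0.099, 0.071], [0.012, 0.149, 0.106], [0.016, 0.199, 0.141], [0.021, 0.199, 0.19], [0.026, 0.198, 0.238], [0.031, 0.198, 0.286], [0.036, 0.197, 0.335], [0.04, 0.197, 0.383], [0.045, 0.196, 0.431], [0.05, 0.195, 0.48], [0.055, 0.194, 0.528]]
```

>>> play_rows(slide=[[-2,-0.7,-2.5],[-5,-1.7,-6],[-8.5,-3,-10],[-12,-4.2,-14],[-15.8,-6.6,-13.9],[-18.9,-8.7,-13.3],[-22,-10.9,-12.7],[-25.1,-13,-12],[-28.2,-15.2,-11.4],[-31.3,-17.3,-10.8],[-34.3,-19.4,-10.2],[-37.4,-21.6,-9.6]], delta_rot=[[0,0.05,0.035],[0.008,0.1,0.07],[0.012,0.15,0.1],[0.016,0.2,0.14],[0.02,0.2,0.19],[0.026,0.2,0.24],[0.03,0.2,0.286],[0.036,0.197,0.335],[0.04,0.197,0.383],[0.045,0.196,0.43],[0.05,0.195,0.48],[0.055,0.194,0.53]], hand=0, force=30)

```text
time: 22.15
tool_pos: [0.532, 0.0624, 0.3674]
tcp_rot: [-1.856, -2.531, 0.004]
wrist_force: [-0.0, -0.7, 0.9]
width: 0.0
```

```bash
python3 - <<'E'
from tp import *
A=T_tool(); print(A[:3,3],read_state()['time'],read_state()['width'])
E=tool([.625,-.305,.37],-10)
trows(interp(A,E,12,False))
E
```

```text
[0.53198312 0.06244894 0.36744391] 22.15 0.00044832172536543634
[[-3.2, -0.2, -0.0], [-6.3, -0.4, -0.0], [-9.5, -0.5, -0.1], [-12.6, -0.7, -0.1], [-15.8, -0.9, -0.1], [-18.9, -1.1, -0.1], [-22.1, -1.3, -0.2], [-25.2, -1.4, -0.2], [-28.4, -1.6, -0.2], [-31.5, -1.8, -0.2], [-34.7, -2.0, -0.3], [-37.8, -2.2, -0.3]]
[[-0.0, 0.0, 0.04], [-0.001, 0.0, 0.08], [-0.001, 0.0, 0.12], [-0.001, 0.0, 0.16], [-0.002, 0.0, 0.2], [-0.002, 0.0, 0.24], [-0.002, 0.0, 0.28], [-0.003, 0.0, 0.32], [-0.003, 0.0, 0.36], [-0.004, 0.0, 0.4], [-0.004, 0.0, 0.44], [-0.004, 0.0, 0.48]]
```

>>> play_rows(slide=[[-3,-0.2,0],[-6.3,-0.4,0],[-9.5,-0.5,-0.1],[-12.6,-0.7,-0.1],[-15.8,-0.9,-0.1],[-18.9,-1.1,-0.1],[-22,-1.3,-0.2],[-25.2,-1.4,-0.2],[-28.4,-1.6,-0.2],[-31.5,-1.8,-0.2],[-34.7,-2,-0.3],[-37.8,-2.2,-0.3]], delta_rot=[[0,0,0.04],[0,0,0.08],[0,0,0.12],[0,0,0.16],[0,0,0.2],[0,0,0.24],[0,0,0.28],[0,0,0.32],[0,0,0.36],[0,0,0.4],[0,0,0.44],[0,0,0.48]])

```text
time: 23.15
tool_pos: [0.6239, -0.3064, 0.3667]
tcp_rot: [-2.404, -2.011, 0.009]
wrist_force: [0.7, -0.5, 0.5]
width: 0.002
```

```bash
python3 bk.py b22; python3 - <<'E'
from tp import *
A=T_tool(); print(A[:3,3],read_state()['time'],read_state()['wrist_force'])
trows([tool([x,-.305,z],-10) for x,z in((.625,.35),(.625,.31),(.625,.285),(.62,.27),(.605,.268),(.59,.266),(.58,.265))])
E
```

```text
[ 0.62376192 -0.309209    0.36529565] 23.25 [ 0.06687636  0.34780236 -0.91954149]
[[0.4, 0.1, 1.5], [0.4, 0.1, 5.5], [0.4, 0.1, 8.0], [0.4, -0.4, 9.5], [0.1, -1.8, 9.7], [-0.2, -3.3, 10.0], [-0.4, -4.3, 10.1]]
[[-0.01, 0.001, -0.006], [-0.01, 0.001, -0.006], [-0.01, 0.001, -0.006], [-0.01, 0.001, -0.006], [-0.01, 0.001, -0.006], [-0.01, 0.001, -0.006], [-0.01, 0.001, -0.006]]
```

View pics/b22.png

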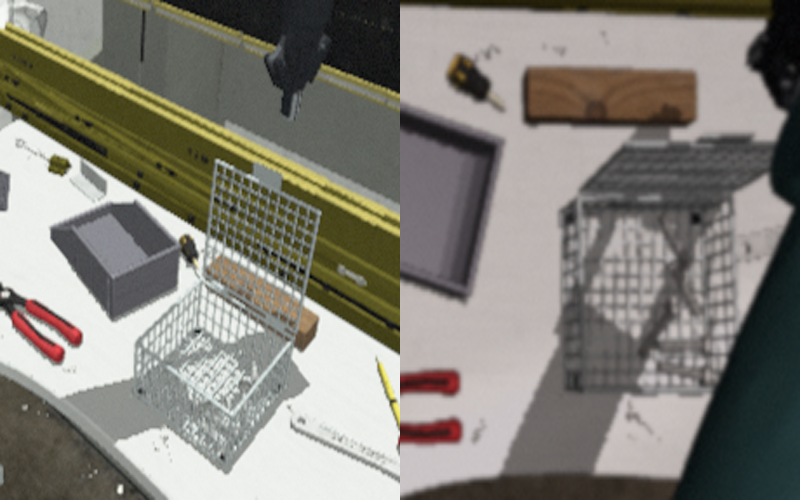

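Fingers (scene ~290,100) are over and behind the lid. Descend, then approach.

>>> play_rows(slide=[[0.4,0.1,1.5],[0.4,0.1,5],[0.4,0.1,8],[0.4,0,9.5],[0.3,-1,9.7],[0,-2.2,9.9],[-0.2,-3.2,10],[-0.3,-3.8,10.1]], delta_rot=[[-0.01,0,0],[-0.01,0,0],[-0.01,0,0],[-0.01,0,0],[-0.01,0,0],[-0.01,0,0],[-0.01,0,0],[-0.01,0,0]])

```text
time: 23.92
tool_pos: [0.5835, -0.3051, 0.2651]
tcp_rot: [2.412, 2.012, -0.002]
wrist_force: [0.1, 0.7, -1.1]
width: 0.0
```

```bash
python3 bk.py b23; python3 - <<'E'
from tp import *
A=T_tool(); print(A[:3,3],read_state()['time'],read_state()['wrist_force'])
trows([tool([x,-.305,z],-10) for x,z in((.575,.264),(.565,.262),(.555,.26),(.545,.258),(.535,.256),(.525,.254),(.515,.252),(.505,.25),(.495,.248),(.485,.246))])
E
```

```text
[ 0.58383928 -0.30531639  0.26564537] 24.0167 [-0.2430971   1.15534768 -0.10605975]
[[-0.1, -0.9, 0.2], [-0.3, -1.9, 0.4], [-0.5, -2.8, 0.6], [-0.7, -3.8, 0.8], [-0.8, -4.8, 1.0], [-1.0, -5.8, 1.2], [-1.2, -6.8, 1.4], [-1.4, -7.8, 1.6], [-1.6, -8.7, 1.8], [-1.7, -9.7, 2.0]]
[[0.001, 0.002, -0.006], [0.001, 0.002, -0.006], [0.001, 0.002, -0.006], [0.001, 0.002, -0.006], [0.001, 0.002, -0.006], [0.001, 0.002, -0.006], [0.001, 0.002, -0.006], [0.001, 0.002, -0.006], [0.001, 0.002, -0.006], [0.001, 0.002, -0.006]]
```

View pics/b23.png

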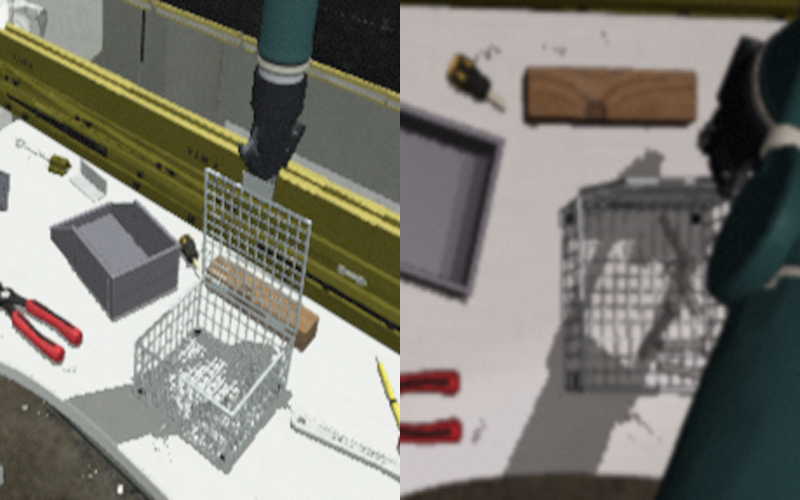

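Already touching; the lid is swinging. Push on.

>>> play_rows(slide=[[-0.1,-0.9,0.2],[-0.3,-1.9,0.4],[-0.5,-2.8,0.6],[-0.7,-3.8,0.8],[-0.8,-4.8,1],[-1,-5.8,1.2],[-1.2,-6.8,1.4],[-1.4,-7.8,1.6],[-1.6,-8.7,1.8],[-1.7,-9.7,2]], delta_rot=[[0,0,0],[0,0,0],[0,0,0],[0,0,0],[0,0,0],[0,0,0],[0,0,0],[0,0,0],[0,0,0],[0,0,0]])

```text
time: 24.85
tool_pos: [0.4844, -0.3048, 0.2454]
tcp_rot: [2.412, 2.011, -0.001]
wrist_force: [-0.9, -0.2, -0.3]
width: -0.0
```

```bash
python3 bk.py b24; python3 - <<'E'
from tp import *
A=T_tool(); print(A[:3,3],read_state()['time'],read_state()['wrist_force'])
trows([tool([x,-.305,z],-10) for x,z in((.47,.235),(.455,.22),(.445,.2),(.435,.18),(.43,.16),(.425,.14),(.42,.13))])
E
```

```text
[ 0.48356781 -0.3044226   0.24504977] 24.95 [-0.28727608  0.58063106 -0.12611057]
[[-0.3, -1.3, 1.0], [-0.6, -2.8, 2.5], [-0.7, -3.8, 4.5], [-0.9, -4.8, 6.5], [-1.0, -5.3, 8.5], [-1.1, -5.7, 10.5], [-1.2, -6.2, 11.5]]
[[-0.001, 0.001, -0.007], [-0.001, 0.001, -0.007], [-0.001, 0.001, -0.007], [-0.001, 0.001, -0.007], [-0.001, 0.001, -0.007], [-0.001, 0.001, -0.007], [-0.001, 0.001, -0.007]]
```

View pics/b24.png

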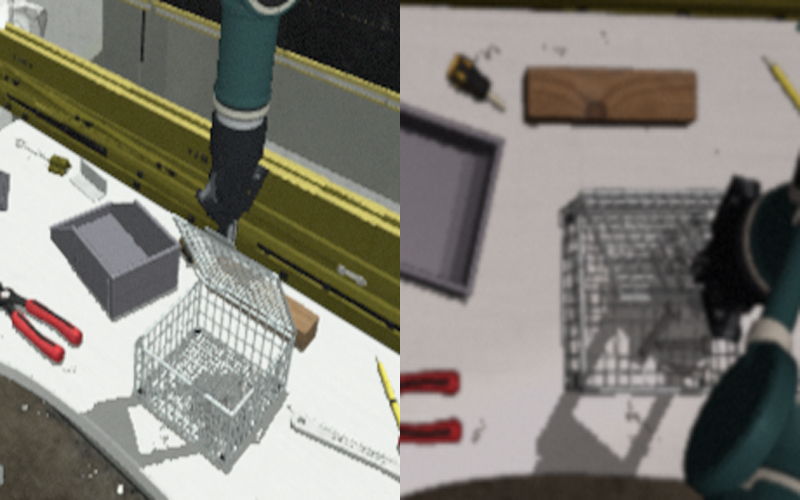

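>>> play_rows(slide=[[-0.2,-1,0.8],[-0.5,-2.2,1.8],[-0.6,-3.2,3],[-0.8,-4.2,4.5],[-0.9,-4.8,6.5],[-1,-5.2,8.5],[-1.1,-5.6,10.5],[-1.2,-6,11.5],[-1.2,-6,11.5]], delta_rot=[[0,0,0],[0,0,0],[0,0,0],[0,0,0],[0,0,0],[0,0,0],[0,0,0],[0,0,0],[0,0,0]])

```text
time: 25.7
tool_pos: [0.4201, -0.3041, 0.1273]
tcp_rot: [-2.41, -2.007, 0.004]
wrist_force: [-0.1, 0.6, 0.1]
width: 0.003
```

```bash
python3 bk.py b25; python3 - <<'E'
from tp import *
A=T_tool(); print(A[:3,3],read_state()['time'],read_state()['wrist_force'])
p=cam('scene'); X=cloud(p).reshape(-1,3); m=(abs(X[:,0]-.47)<.09)&(abs(X[:,1]+.309)<.09)&(X[:,2]>.06)&(X[:,2]<.3); print(np.percentile(X[m,2],[5,25,50,75,95]))
E
```

```text
[ 0.42254877 -0.30567842  0.13040931] 25.8 [0.05091303 0.1456296  0.90346094]
[0.07124158 0.10318389 0.10627899 0.23195662 0.29477133]
```

View pics/b25.png

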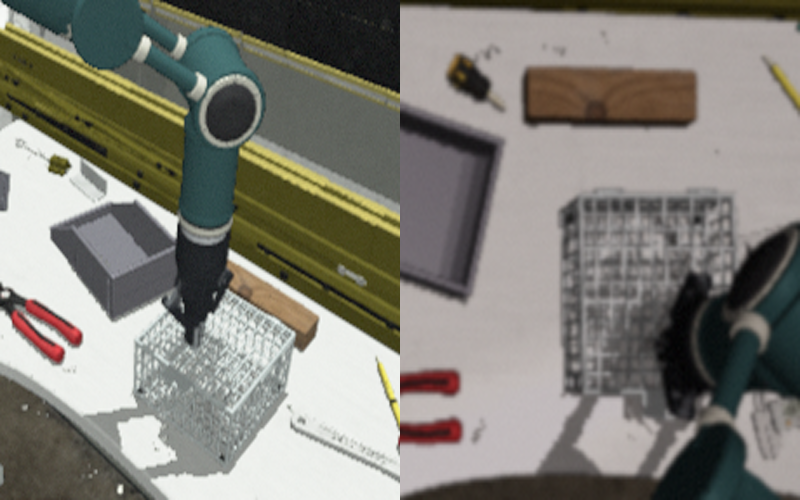

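>>> play_rows(slide=[[0,0,-2],[0,0,-5],[0,0,-9],[1,0,-13],[4,0,-17],[8,0,-19],[12,0,-20],[16,0,-20],[20,0,-20],[24,0,-20],[26,0,-20],[26,0,-20]], delta_rot=[[0,0,0],[0,0,0],[0,0,0],[0,0,0],[0,0,0],[0,0,0],[0,0,0],[0,0,0],[0,0,0],[0,0,0],[0,0,0],[0,0,0]])

```text
time: 26.85
tool_pos: [0.4714, -0.0456, 0.3332]
tcp_rot: [2.405, 2.015, 0.006]
wrist_force: [-0.1, -0.2, -0.3]
width: -0.001
```

```bash
python3 bk.py b26; python3 - <<'E'
from tp import *
A=T_tool(); print(A[:3,3],read_state()['time'],read_state()['wrist_force'])
for n in('scene','top'):
    p=cam(n); save(p,n+'26'); X=cloud(p).reshape(-1,3); 
    for x0 in(.40,.43,.46,.49,.52,.55):
        m=(abs(X[:,0]-x0)<.015)&(abs(X[:,1]+.309)<.09)&(X[:,2]>.08)&(X[:,2]<.3); print(n,x0,m.sum(),np.median(X[m,2]).round(4),end=' | ')
    print([(q['conf'],np.round(xyz(p,*q['at'],1),3)) for q in landmark_of('lid_tab',p)[:2]])
    if n=='top':
        print([(round(q['conf'],2),q['at']) for q in landmark_of('bolt0',p)]); S=X[(X[:,0]>.36)&(X[:,0]<.66)&(X[:,1]>.24)&(X[:,1]<.52)&(X[:,2]>.02)]; print('scoop max z',np.percentile(S[:,2],[50,99]))
        for t in('stubby','offcut','bracket','scoop','scoop_lip'): print(t,[(round(q['conf'],2),xyz(p,*q['at'],1).round(3)) for q in landmark_of(t,p)[:1]])
E
```

```text
[ 0.47085488 -0.04915631  0.33260602] 26.95 [-0.81256798 -0.36586593  0.23348898]
scene 0.4 232 0.1037 | scene 0.43 216 0.1039 | scene 0.46 208 0.1039 | scene 0.49 221 0.1036 | scene 0.52 223 0.1038 | scene 0.55 348 0.1029 | [(0.57, array([ 0.367, -0.31 ,  0.105]))]
top 0.4 176 0.1025 | top 0.43 175 0.1018 | top 0.46 168 0.1019 | top 0.49 154 0.1017 | top 0.52 118 0.1018 | top 0.55 116 0.1018 | [(0.58, array([ 0.362, -0.308,  0.104]))]
[(0.65, [334.1, 190.8]), (0.57, [450.6, 241.0]), (0.56, [445.7, 234.3]), (0.49, [452.3, 246.7]), (0.43, [450.0, 209.4]), (0.41, [449.9, 222.8])]
scoop max z [0.04786067 0.08178222]
stubby [(0.66, array([ 0.501, -0.009,  0.709]))]
offcut [(0.56, array([ 0.672, -0.267,  0.042]))]
bracket [(0.88, array([0.698, 0.216, 0.003]))]
scoop [(0.93, array([0.529, 0.366, 0.003]))]
scoop_lip [(0.79, array([0.564, 0.325, 0.002]))]
```

View pics/b26.png

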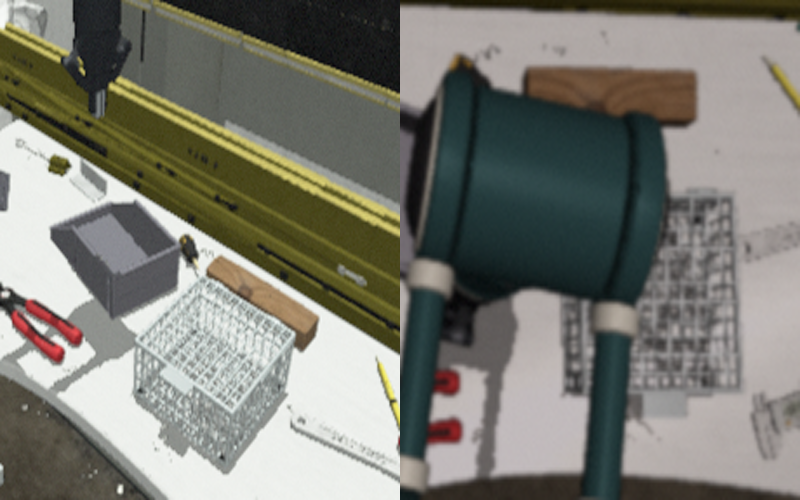

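View pics/top26.png

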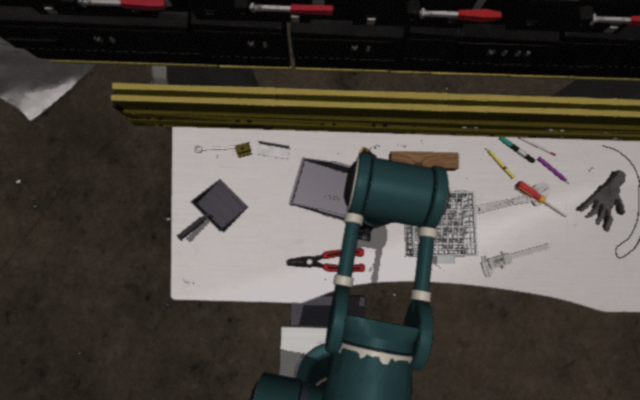

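```bash
python3 - <<'E'
from h import *
print(finish_job())
E
```

```text
the job is handed in; nothing more can be done
None
```

The job is handed in at about 27 s of the 72 s limit. All five bolts went into the basket in one scoop, the lid is shut, and the scoop is back on the bench. The fingers never touched a bolt.

**What I did:** I took the scoop by its handle and ran it along the bin floor and up the rounded back corner. I tilted it back to gather all five bolts, then tipped them into the basket. I set the scoop down near where it started and pushed the lid over from behind with closed fingers.

**Last checks:**
- **Lid:** flat at 102–104 mm all over, with the tab at 104 mm, so it is shut on the rim.
- **Bolts:** the network finds five in the basket.
- **Scoop:** lying flat near (0.53, 0.37), clear of the bin and the basket.
- **Screwdriver, wood block and bracket:** the network placed the wood block and the bracket at their starting spots to within about 12 mm. The screwdriver was hidden behind the arm in the last top view, but the scene view shows it in place.
- **Forces:** low throughout; I never saw more than about 7 N at the wrist.

**One check disagreed:** the network also reported a sixth "bolt" on the bin floor, with confidence 0.65. I take it for the scuff marks that already showed there in the first pictures, as the bin looks empty in the images after the scoop.

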